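Lock the desk showcase with its long T-key

ROBOT

A 7-joint arm with a two-finger parallel gripper is mounted at the origin on the work surface. World frame = base frame: x ahead of the robot, y to its left, z up, the work surface at z = 0. Lengths are in mm, angles in rad, forces in N, time in s.
With the tool pointing down it reaches from about 350 to 900 mm from the base axis. Payload 7.2 kg.
Tool frame: the origin (TCP) lies at the very end of the fingers, on their centre line; the grasp point (between the pads) lies 19 mm behind it; z points along the fingers, y is the line along which they close (so a half turn about z gives the same grasp; the last joint's range is limited). The gripper opens to 88 mm and grips with 3 to 60 N. Pads are 20 mm wide; open, the fingers measure 115 mm over their backs; the gripper's body (75 mm by 178 mm) begins 61 mm behind the grasp point.
Start: joints at [-1.256, 0.411, -0.013, 1.596, 0.006, 1.134, -0.082], TCP at [233.459, 579.764, 222.653] pointing down, gripper open.
Joint ranges: [-2.95, 2.95], [-0.29, 1.99], [-1.47, 1.44], [0.14, 2.54], [-1.03, 4.17], [0.13, 1.85], [-2.86, 2.86]. Speed limits (rad/s): [2.39, 2.39, 3.01, 3.01, 3.14, 3.14, 3.14].

INTERFACE

Orientations are given as a unit quaternion [w, x, y, z].
In Python, from plant import manip gives the robot as it stands.
- The arm moves only by the tool step_arm, never from a script. Its argument "steps" is a list of rows, each an object with "gripper": the closure, from 0 (fully open) to 1 (shut); "slide": the shift along the world's x, y, z in m, a list of three; "twist": the turn about the world's z in degrees. A call has 1 to 20 rows; each row is the pose to reach, as a shift and turn from the pose commanded when the call began; what a row does not reach only later rows make up. A row lasts 1/10 s, in which the tool goes at most 50 mm and 8.59 degrees, less where a joint would pass 70% of its speed; a pose out of reach is approached as far as the arm can. A call with a gripper value outside its range is refused whole. The fingers move at their own pace and stop on an object; the grip force is fixed at half the most. Time passes only in rows, so rows that repeat a pose let the fingers close. It gives the time, the measured TCP pose, the force, the opening and the grip force at its end, in the units of the state.
- manip.read_state(): the state, without advancing time (a new reading comes with each control period).
- manip.read_camera(name): name is "scene" or "side" or "wrist"; returns a dict with "pixels" (400x640x3 uint8, red, green, blue), "depth" (400x640 float32, mm along the optical axis (not along the pixel's ray), 0 where there is no reading), "K" (3x3 intrinsics, pixels), "k1" (the pictures are not rectified: a ray, as slopes to the right and down, at radius r is drawn at 1 + k1 r^2 times it, then the intrinsics apply), "R" (3x3) and "t" (3): a world point X has camera coordinates R X + t. Camera axes: x right, y down, z forward; pixel columns grow to the right and rows downward; lengths in mm; the calibration is good to about 2 mm. A picture is of the moment at which its call begins.
- manip.hand_in(): hands the job in; it is judged then, once.
The state is a dict: "t": time; "qpos": joint angles; "qd": joint speeds; "effort": joint torques, N m; "ee_pos": TCP position; "eef_rot": TCP orientation; "force": force on the tool from outside, world axes, zero at the start; "wrist_torque": the same for the moment, N m; "gripper_width": opening from 0.0 (shut) to 1.0 (fully open); "gripper_force": force on a finger pad.
Only numpy, scipy, OpenCV 4.12 (cv2) and the standard library are available. Lean on these libraries where they do the work, as an engineer would, in place of code of your own. Each camera call takes 0.05 s, during which the arm holds its last target. There are 200 camera calls.

TASK

The print is mounted and the lid of the sloping showcase is shut: now lock it. Take the long T-key from its wooden stand, lower it down the lock shaft in the front sill onto the square stem at the bottom, and turn the stem clockwise as far as it goes. Then draw the key out and set it back down in its stand without dropping it, leaving the other things on the bench where they are.

Things in the scene. Friction and masses are not known exactly. Their poses are not given: they have to be found in the camera images.
- showcase: Desk showcase fixed to the bench: grey steel case 360 mm wide, 300 deep, 130 high in front, 270 at the back; the top (grey front sill, then a glazed lid in an aluminium frame) slopes at 25 degrees, rising from front to back, with nothing above it. Origin: centre of its underside. x level from front to back, y along its width to the left seen from the front, z up.
- shaft_mouth (a point): Centre of the mouth of the lock shaft: top of a steel ring (57 mm across, 3 mm proud) in the front sill, mid-width, 40 mm up the slope. The shaft is a round sleeve, bore 38 mm, 108 mm deep, at a right angle to the slope: it leans 25 degrees from vertical. Axes are the showcase's (z vertical), so the shaft's outward direction is -sin(25 deg) x + cos(25 deg) z.
- stem_tip (a point): Centre of the tip of the steel lock stem, on the shaft's axis, 78 mm below the mouth along it. The stem stands on the shaft floor, 30 mm tall, 16 mm square; its top 8 mm taper to a 7 mm square. z points out along the shaft; x and y are square to its flats and turn with it. At lock value 0 the flats are square to the showcase's sides: y along its width.
- lock (a joint): Turn of the lock stem in rad: 0 unlocked, grows clockwise seen from above the mouth, hard stop at 1.31 (75 degrees) = locked. It starts within 0.08 of unlocked. It turns with a steady friction of about 0.12 N m, has no spring, and stays where it is left.
- key_bar (a point): Centre of the T-key's cross bar, the place to grip. The loose steel key (about 0.26 kg, 179 mm tall) stands upright in its stand: dark flat-sided bar 100 mm long (x), 14 thick (y), 18 high (z), centre 170 mm above the foot; 12 mm round shank; at the foot a socket 31 mm across with an 18.4 mm square bore 24 mm deep, its flats square to the bar. z points from foot to bar.
- key_foot (a point): Centre of the lower end of the T-key's socket, on the shank's axis 170 mm below the middle of the cross bar; same axes as key_bar.
- stand_floor (a point): Centre of the flat bottom of the hole in the key's stand: a light wooden block fixed to the bench, 95 x 95 mm and 90 mm high, with an upright round hole 43 mm wide and 80 mm deep. z is up. At the start the key's foot stands on this floor. The stand may be on either side of the showcase, with a jar of brushes on the other side.
- brush_jar: Loose glass jar, 76 mm wide and 100 mm high, with three brushes standing in it to about 190 mm; leave it alone. Origin at the centre of its underside.
- loupe: Loose black loupe, 48 mm wide and 46 mm high; leave it alone. Origin at the centre of its underside.
- bench_weight: Loose steel bench weight, 90 x 50 x 31 mm (x, y, z); leave it alone. Origin at the centre of its underside.
- archive_box: Loose light grey lidded archive box, 156 x 116 x 49 mm (x, y, z); leave it alone. Origin at the centre of its underside.
There are look-alikes about, which are no part of the job. Leave any pink look-alike of the part that bears key_bar alone.

How it is judged (in metres and radians):
On the way, in this order (a step that is already met when the one before it is completed fails the run):
1. the key's socket is down over the square stem (z of key_foot in the frame of stem_tip below -0.014 m and distance between key_foot and stem_tip below 0.032 m and angle between the z axis of key_foot and the z axis of stem_tip, either way round below 0.15 rad and value of joint lock below 1 rad), for 0.1 s.
2. the stem is turned clockwise to its stop with the key still on it (value of joint lock above 1.2 rad and distance between key_foot and stem_tip below 0.04 m), for 0.1 s.
3. the key is lowered to the bottom of its stand (foot within 20 mm of the floor) while the fingers still hold it (horizontal distance between key_foot and stand_floor below 0.02 m and z of key_foot in the frame of stand_floor below 0.02 m and contact force between the fingers and tkey above 0.5 N), for 0.05 s.
At the end, for the whole second after the job is handed in: The lock stem is turned at least 1.2 rad of its 1.31 rad; the T-key stands at rest in the hole of its stand, foot within 8 mm of the hole's floor and 15 mm of its centre, leaning less than 0.2 rad (value of joint lock above 1.2 rad and horizontal distance between key_foot and stand_floor below 0.015 m and z of key_foot in the frame of stand_floor below 0.008 m and angle between key_foot's own z axis and vertical below 0.2 rad and linear speed of tkey below 0.03 m/s); the robot touches nothing.
It fails at once if the brush jar is moved by more than 20 mm (distance of brush_jar from where it was at the start of the episode above 0.02 m).
It fails at once if the loupe is moved by more than 20 mm (distance of loupe from where it was at the start of the episode above 0.02 m).
It fails at once if the bench weight is moved by more than 20 mm (distance of bench_weight from where it was at the start of the episode above 0.02 m).
It fails at once if the archive box is moved by more than 20 mm (distance of archive_box from where it was at the start of the episode above 0.02 m).
It also fails if it takes over 61 s, if anything falls off the work surface, if the arm or the gripper's body presses on something with over 40 N, if the wrist force passes 120 N, or if a joint passes its speed limit or range.

## Working session

There is one attempt and no reset: what is moved stays moved. The work goes in short steps, Python scripts to look and compute and a tool call to move; the robot and the scene stay as the last step left them, time stands still between calls to the robot, and variables do not carry over. Pictures are saved under pics/ and viewed, at most 10 in all, crops included, and the job is handed in when it is done.

Besides the shell and the picture viewer there is one more tool, called after "Call:" by a JSON object that holds its "method" and its "body", one argument or row to a line. step_arm: Moves the arm, as the interface text tells. Its arguments: {"type":"object","properties":{"steps":{"type":"array","items":{"type":"object","properties":{"gripper":{"type":"number"},"slide":{"type":"array","items":{"type":"number"}},"twist":{"type":"number"}}}}},"required":["steps"]}

```bash
mkdir -p pics; ls
cat > h.py <<'E'
import numpy as np, cv2, sys
sys.path.insert(0,'.')
from plant import manip
def shot(n,f=None):
    c=manip.read_camera(n)
    if f: cv2.imwrite('pics/'+f+'.png',c['pixels'][...,::-1]); np.savez('pics/'+f+'.npz',**c)
    return c
def ld(f): return dict(np.load('pics/'+f+'.npz'))
def ray(c,uv):
    uv=np.array(uv,float).reshape(-1,1,2); d=np.array([c['k1'],0,0,0],float)
    p=cv2.undistortPoints(uv,c['K'].astype(float),d).reshape(-1,2)
    r=np.c_[p,np.ones(len(p))]@c['R']; return -c['R'].T@c['t'], r
def onz(c,uv,z):
    o,r=ray(c,uv); return o+r*((z-o[2])/r[:,2:])
def dep(c,uv):
    o,r=ray(c,uv); uv=np.array(uv,int).reshape(-1,2); return o+r*c['depth'][uv[:,1],uv[:,0]][:,None]
def proj(c,X):
    return cv2.projectPoints(np.array(X,float).reshape(-1,1,3),cv2.Rodrigues(c['R'].astype(float))[0],c['t'].astype(float),c['K'].astype(float),np.array([c['k1'],0,0,0],float))[0].reshape(-1,2)
E
python3 - <<'E'
from h import *
for n in ('scene','side'):
    c=shot(n,n+'0'); print(n,c['K'],c['k1'],-c['R'].T@c['t'],c['R'][2])
print(manip.read_state())
E
```

```text
pics
scene [[423.12692117   0.         320.23743302]
 [  0.         423.12692117 202.28080097]
 [  0.           0.           1.        ]] -0.0952066231703798 [ 844.38088686  542.55748917 1209.10713926] [-0.29014179 -0.41194776 -0.86378052]
side [[368.87283055   0.         320.59832724]
 [  0.         368.87283055 194.05387805]
 [  0.           0.           1.        ]] -0.018249077931076746 [ -91.50840381 -569.19939732  782.33570994] [ 0.54088275  0.55265196 -0.63405178]
{'t': 0.1, 'qpos': array([-1.25620538,  0.41183968, -0.01272305,  1.59691016,  0.0056082 ,
        1.13428915, -0.08220254]), 'qd': array([-1.03778295e-03, -2.70306469e-03,  7.36921907e-04, -5.12406204e-04,
       -5.82227766e-04, -5.86918279e-05, -2.00435360e-05]), 'effort': array([ 2.17241446e-03, -5.89093494e+01,  6.43257145e-01, -2.91708881e+01,
       -5.38192748e-02,  1.46718527e-02,  2.67275021e-05]), 'ee_pos': array([233.31437412, 579.35610952, 221.90133687]), 'eef_rot': array([-8.37488501e-05,  1.90211846e-01,  9.81742816e-01, -7.00330130e-04]), 'force': array([ 0.93344164, -0.27005747, -0.01288974]), 'wrist_torque': array([ 0.00932859,  0.00129801, -0.00299401]), 'gripper_force': 0.0, 'gripper_width': 1.0025062386709562}
```

View pics/scene0.png

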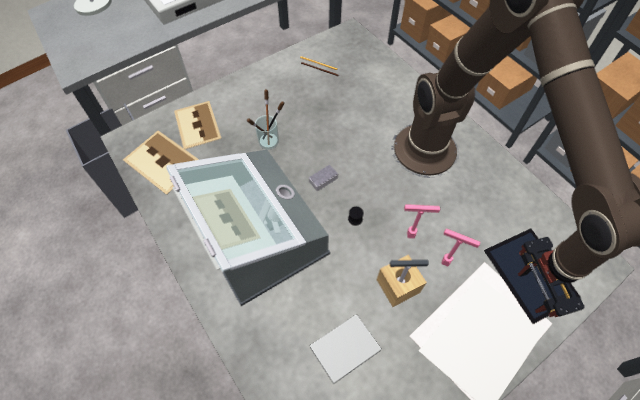

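View pics/side0.png

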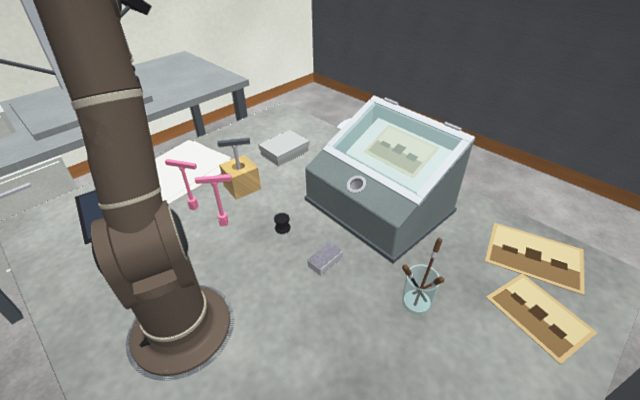

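The scene view shows the key's dark bar at (408,263) in the wooden stand at (402,280), with the shaft ring at (285,191). The side view has the bar at (234,142) and the ring at (357,184). Pink look-alikes lie on the bench near the stand.

```bash
python3 - <<'E'
from h import *
def win(c,u0,v0,u1,v1):
    g=np.mgrid[v0:v1,u0:u1].reshape(2,-1).T[:,::-1]; return g
for n,bw,rw in (('scene',(375,250,440,310),(268,178,303,206)),('side',(212,130,268,202),(343,172,373,196))):
    c=ld(n+'0'); g=win(c,*bw); P=dep(c,g); px=c['pixels'][g[:,1],g[:,0]].astype(int)
    # bar
    m=(P[:,2]>145)&(P[:,2]<215)&(px.max(1)<110)&(np.ptp(px,1)<25)
    B=P[m&(P[:,2]>0)]; print(n,'bar n',m.sum(),'zmax',np.percentile(B[:,2],[5,50,95]))
    r=cv2.minAreaRect(B[:,:2].astype(np.float32)); print(' rect xy',r, 'mean',B.mean(0))
    rp=cv2.minAreaRect(g[m].astype(np.float32)); print(' px',rp, onz(c,[rp[0]],170+10+4))
    # stand top
    m=(abs(P[:,2]-90)<8)&(px[:,0]-px[:,2]>30); S=P[m]; print(' stand',m.sum(),S[:,2].mean(),cv2.minAreaRect(S[:,:2].astype(np.float32)))
    # sill plane & ring
    g=win(c,*rw); P=dep(c,g); px=c['pixels'][g[:,1],g[:,0]].astype(int); v=px.mean(1)
    print(' val pct',np.percentile(v,[5,25,50,75,95]))
    q=P-P.mean(0); 
    big=win(c,rw[0]-10,rw[1]-10,rw[2]+10,rw[3]+10)
    m=v>np.percentile(v,60)+15; R=P[m]; print(' ring n',m.sum(),cv2.fitEllipse(g[m].astype(np.float32)), np.median(R,0),R.min(0),R.max(0))
    cv2.imwrite('pics/%s_r.png'%n,cv2.resize(c['pixels'][rw[1]-10:rw[3]+10,rw[0]-10:rw[2]+10,::-1],None,fx=8,fy=8,interpolation=0))
E
python3 -c "
import cv2
a=cv2.imread('pics/scene_r.png');b=cv2.imread('pics/side_r.png')
a=cv2.resize(a,(400,350));b=cv2.resize(b,(400,350));cv2.imwrite('pics/rr.png',cv2.hconcat([a,b]))"
```

```text
scene bar n 207 zmax [174.68904242 187.29103288 192.40515465]
 rect xy ((417.4257507324219, 335.61956787109375), (12.600083351135254, 98.79517364501953), 56.00635528564453) mean [418.20087615 336.62185627 185.8267691 ]
 px ((408.5905456542969, 264.5830383300781), (8.687444686889648, 37.09538650512695), 87.51044464111328) [[420.27590359 339.04242557 184.        ]]
 stand 807 89.60523578370098 ((416.0768127441406, 334.65008544921875), (97.27542877197266, 99.4043197631836), 81.76681518554688)
 val pct [124.         129.33333333 136.         166.16666667 231.66666667]
 ring n 248 ((279.3262023925781, 194.65464782714844), (17.7029972076416, 24.30478286743164), 66.11604309082031) [591.06543469 -46.08221184 165.45502899] [527.33181222 -85.32354343 106.70814234] [623.1036841  -11.71995057 181.53846358]
side bar n 140 zmax [174.71977084 182.14215519 188.53634613]
 rect xy ((411.18072509765625, 328.44744873046875), (10.018985748291016, 96.11522674560547), 57.17017364501953) mean [409.49041396 328.45823664 181.81081261]
 px ((233.51979064941406, 142.69801330566406), (4.477668285369873, 31.343671798706055), 84.2894058227539) [[408.46698559 324.29054137 184.        ]]
 stand 466 88.61033469620656 ((380.91302490234375, 285.8066101074219), (238.90460205078125, 122.70726013183594), 55.80311965942383)
 val pct [107.66666667 144.         147.         168.83333333 213.66666667]
 ring n 193 ((358.4757385253906, 181.81997680664062), (13.991244316101074, 26.43919563293457), 58.04236602783203) [559.25084163 -58.37137425 151.28989834] [ -91.50840381 -569.19939732  102.87112449] [598.41256772 -24.65742415 782.33570994]
```

View pics/rr.png

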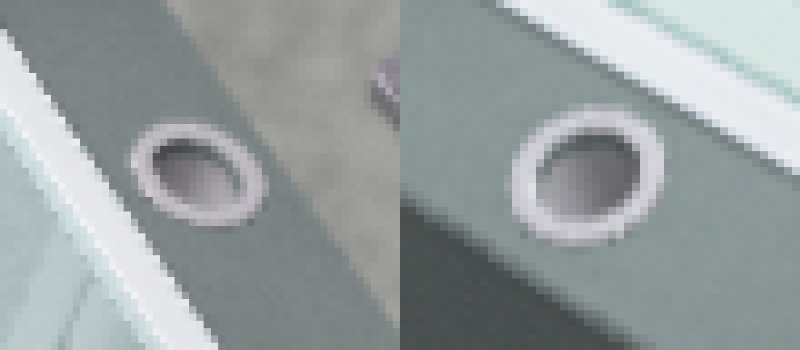

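The ring's outline is centred near (284.6,191.1) in the scene view and (355.9,183.4) in the side view.

```bash
cat >> h.py <<'E'
def tri(c1,u1,c2,u2):
    o,r=ray(c1,u1); p,s=ray(c2,u2); r=r[0];s=s[0]
    k=np.linalg.lstsq(np.c_[r,-s],p-o,rcond=None)[0]; a=o+k[0]*r; b=p+k[1]*s
    return (a+b)/2, np.linalg.norm(a-b)
E
python3 - <<'E'
from h import *
A=ld('scene0');B=ld('side0')
def ringpx(c,u0,v0,u1,v1):
    p=c['pixels'][v0:v1,u0:u1].astype(int); m=((p[...,0]>=p[...,1]-1)&(p.mean(2)>165)&(p.min(2)<222)).astype(np.uint8)
    n,l,s,ce=cv2.connectedComponentsWithStats(m); k=1+np.argmax(s[1:,4])
    q=cv2.convexHull(np.argwhere(l==k)[:,::-1].astype(np.int32)); e=cv2.fitEllipse(q); print('ring',s[k],e)
    return np.array(e[0])+[u0,v0]
ua=ringpx(A,270,178,303,206);ub=ringpx(B,343,170,373,198)
print(ua,ub,'tri',tri(A,ua,B,ub),'z150',onz(A,[ua],149.6),onz(B,[ub],149.6))
for n,c,w,cen in (('scene',A,(255,160,320,225),ua),('side',B,(315,155,400,225),ub)):
    g=np.mgrid[w[1]:w[3],w[0]:w[2]].reshape(2,-1).T[:,::-1]; P=dep(c,g); px=c['pixels'][g[:,1],g[:,0]].astype(int)
    X0=onz(c,[cen],149.6)[0]
    m=(px[:,1]>px[:,0]+2)&(px.mean(1)>90)&(px.mean(1)<160)&(P[:,2]>132)&(P[:,2]<168)&(np.linalg.norm(P[:,:2]-X0[:2],axis=1)<90)&(np.linalg.norm(P[:,:2]-X0[:2],axis=1)>32)
    Q=P[m]
    for _ in range(4):
        ctr=Q.mean(0); nn=np.linalg.svd(Q-ctr,full_matrices=False)[2][2]; nn*=np.sign(nn[2]); d=(Q-ctr)@nn; Q=Q[abs(d)<2.5*d.std()+.1]
    print(n,len(Q),'normal',nn,'tilt',np.degrees(np.arccos(nn[2])),'yaw of x',np.degrees(np.arctan2(-nn[1],-nn[0])),'rms',d.std(),'ring plane dist',(X0-ctr)@nn)
# bar by px corners
for n,c,w in (('scene',A,(382,252,440,275)),('side',B,(212,132,256,152))):
    p=c['pixels'][w[1]:w[3],w[0]:w[2]].astype(int); m=((p.max(2)<110)&(np.ptp(p,2)<25)).astype(np.uint8)
    print(n); print('\n'.join(''.join('%4d'%v for v in r[::2]) for r in p.mean(2)[::2]) if 0 else m.sum())
    k,l,s,ce=cv2.connectedComponentsWithStats(m); i=1+np.argmax(s[1:,4]); print(s[i]+[w[0],w[1],0,0,0],ce[i]+[w[0],w[1]],cv2.minAreaRect(np.argwhere(l==i)[:,::-1].astype(np.float32)))
    if n=='scene': ca=ce[i]+w[:2]
    else: cb=ce[i]+w[:2]
print('bar tri',tri(A,ca,B,cb))
# stand top px contour
for n,c,w in (('scene',A,(370,250,440,310)),('side',B,(212,145,268,202))):
    g=np.mgrid[w[1]:w[3],w[0]:w[2]].reshape(2,-1).T[:,::-1]; P=onz(c,g,90); D=dep(c,g); px=c['pixels'][g[:,1],g[:,0]].astype(int)
    m=(abs(D[:,2]-90)<8)&(px[:,0]-px[:,2]>30)&(px[:,0]-px[:,1]<60)&(abs(P[:,0]-416)<75)&(abs(P[:,1]-335)<75)
    print(n,'stand',m.sum(),cv2.minAreaRect(P[m][:,:2].astype(np.float32)))
cv2.imwrite('pics/bars.png',cv2.hconcat([cv2.resize(A['pixels'][245:310,370:445,::-1],(400,347),interpolation=0),cv2.resize(B['pixels'][130:200,205:280,::-1],(400,347),interpolation=0)]))
E
```

```text
ring [  6   7  18  14 108] ((14.621962547302246, 13.263705253601074), (12.672520637512207, 18.298269271850586), 112.76419067382812)
ring [  4   6  19  16 112] ((13.180747032165527, 13.658370971679688), (14.958640098571777, 19.20328712463379), 70.62052154541016)
[284.62196255 191.26370525] [356.18074703 183.65837097] tri (array([552.0607964 , -55.03899881, 147.50607111]), np.float64(0.007059188857303801)) z150 [[552.63972517 -53.86301559 149.6       ]] [[549.93487149 -56.73306011 149.6       ]]
scene 717 normal [-0.41686303  0.01830465  0.90878499] tilt 24.662017687843406 yaw of x -2.514269811303669 rms 1.4908462133419116 ring plane dist 2.7706169924557122
side 970 normal [-0.41485117  0.01805878  0.90971006] tilt 24.53468549133467 yaw of x -2.4925542980127466 rms 1.5035049902838555 ring plane dist 3.2939150804620616
scene
224
[390 260  38  15 224] [408.46428571 263.79017857] ((26.69717025756836, 15.034904479980469), (13.595850944519043, 37.09538650512695), 87.51044464111328)
side
142
[218 139  32   8 142] [233.24647887 142.68309859] ((21.51980209350586, 10.698019981384277), (4.477668285369873, 31.343671798706055), 84.2894058227539)
bar tri (array([415.05982214, 336.04876107, 176.08275081]), np.float64(1.7148922175537742))
scene stand 807 ((417.5201110839844, 335.7729187011719), (97.25227355957031, 98.54352569580078), 82.29341888427734)
side stand 455 ((408.9425354003906, 326.33868408203125), (108.60052490234375, 96.82681274414062), 80.40748596191406)
```

View pics/bars.png

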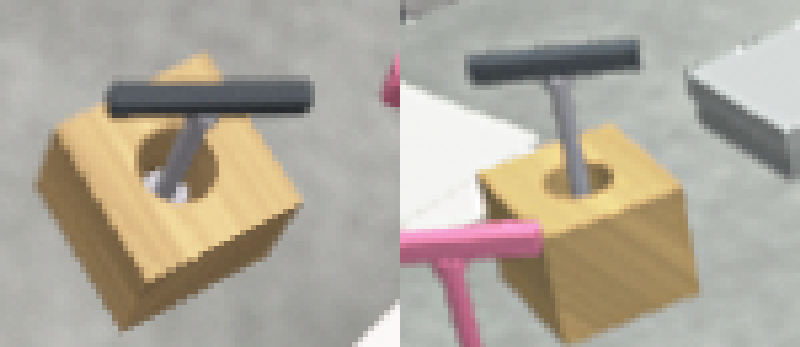

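Run:
```python
from h import *
for n in ('scene','side'):
    c=ld(n+'0'); p=c['pixels'].astype(int); m=((p[...,0]-p[...,1]>70)&(p[...,2]-p[...,1]>25)).astype(np.uint8)
    k,l,s,ce=cv2.connectedComponentsWithStats(m)
    for i in range(1,k):
        if s[i,4]>60:
            g=np.argwhere(l==i)[:,::-1]; P=dep(c,g); P=P[c['depth'][g[:,1],g[:,0]]>0]; t=P[P[:,2]>P[:,2].max()-25]
            print(n,s[i],'min',P.min(0).round(),'max',P.max(0).round())
print(manip.read_state()['ee_pos'])
for name,n,uv in (('loupe','scene',(356,215)),('weight','scene',(323,177)),('jar','scene',(266,140))):
    print(name,dep(ld('scene0'),[uv]).round())
```

```text
scene [405 205  35   5 140] min [233. 196. 170.] max [313. 261. 183.]
scene [444 229  36  17 165] min [156. 290.  -0.] max [274. 405. 184.]
side [165 159  31   9  85] min [214. 312. 169.] max [268. 401. 180.]
side [179 167  19  42 127] min [230. 343.  -1.] max [270. 399. 164.]
side [195 174  36  51 343] min [230. 190.  -1.] max [394. 452. 181.]
[233.31437412 579.35610952 221.90133687]
loupe [[388.  89.  44.]]
weight [[384. -95.  29.]]
jar [[ 466. -322.   53.]]
```

Call:
{"method": "step_arm", "body": {
  "steps": [
    {"slide": [0.04, -0.05, 0.01], "twist": -6, "gripper": 0},
    {"slide": [0.08, -0.1, 0.01], "twist": -11.6, "gripper": 0},
    {"slide": [0.11, -0.15, 0.01], "twist": -11.6, "gripper": 0},
    {"slide": [0.15, -0.2, 0.01], "twist": -11.6, "gripper": 0},
    {"slide": [0.182, -0.243, 0.01], "twist": -11.6, "gripper": 0},
    {"slide": [0.182, -0.243, 0.01], "twist": -11.6, "gripper": 0},
    {"slide": [0.182, -0.243, 0.01], "twist": -11.6, "gripper": 0},
    {"slide": [0.182, -0.243, 0.01], "twist": -11.6, "gripper": 0},
    {"slide": [0.182, -0.243, 0.01], "twist": -11.6, "gripper": 0}
  ]
}}

```text
t: 1.0
ee_pos: [414.6, 337.8, 232.4]
eef_rot: [-0.0, 0.288, 0.958, 0.0]
force: [0.3, 1.2, -0.1]
gripper_width: 1.0
gripper_force: 0.0
```

Run:
```python
from h import *
c=shot('wrist','w1'); print(-c['R'].T@c['t'],c['R'][2])
print(proj(c,[[416,336,189]]))
```

```text
[345.29382374 383.97018295 392.96603093] [ 0.25203456 -0.16610074 -0.95335677]
[[319.0597662  231.21914926]]
```

View pics/w1.png

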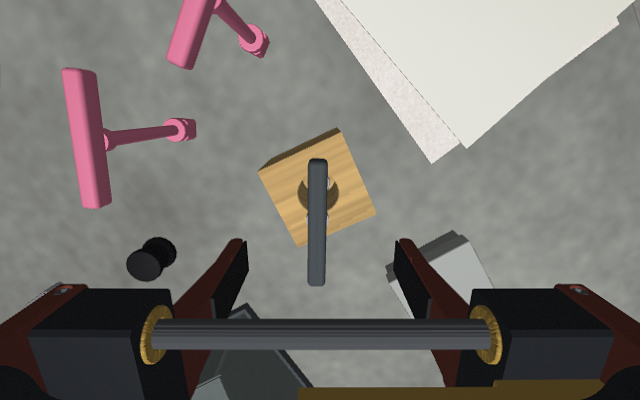

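The wrist view shows the bar aligned between the fingers, running from (317,158) to (316,286), with the stand below it.

Run:
```python
from h import *
c=ld('w1'); e=onz(c,[(318,159),(316.5,286)],189); print(e, e.mean(0), np.linalg.norm(e[0]-e[1]), np.degrees(np.arctan2(*(e[0]-e[1])[1::-1])))
print(dep(c,[(317,170),(317,220),(316,270)]))
P=np.array([[286,185],[344,185],[318,180]]); print('hole edge',onz(c,[(297,195),(339,195)],90))
p=c['pixels'].astype(int); g=np.argwhere((p[...,0]-p[...,2]>30))[:,::-1]; D=dep(c,g); D=D[(abs(D[:,2]-90)<4)&(abs(D[:,0]-416)<70)&(abs(D[:,1]-336)<70)]
print('stand',cv2.minAreaRect(D[:,:2].astype(np.float32)),D[:,2].mean())
```

```text
[[371.32187486 364.72452297 189.        ]
 [453.44337738 308.80133173 189.        ]] [412.38262612 336.76292735 189.        ] 99.35464002650359 145.7458765476117
[[377.39279591 359.8566366  188.17455139]
 [408.16436058 339.38206076 187.96555212]
 [442.23342985 315.77954641 187.42821014]]
hole edge [[403.33598642 316.06057971  90.        ]
 [427.62463386 352.85186031  90.        ]]
stand ((414.1063232421875, 334.9107971191406), (95.20354461669922, 95.34241485595703), 81.52044677734375) 88.51432091704156
```

Call:
{"method": "step_arm", "body": {
  "steps": [
    {"slide": [-0.002, -0.001, -0.03], "twist": -0.8, "gripper": 0},
    {"slide": [-0.002, -0.001, -0.055], "twist": -0.8, "gripper": 0},
    {"slide": [-0.002, -0.001, -0.071], "twist": -0.8, "gripper": 0},
    {"slide": [-0.002, -0.001, -0.071], "twist": -0.8, "gripper": 0.5},
    {"slide": [-0.002, -0.001, -0.071], "twist": -0.8, "gripper": 1},
    {"slide": [-0.002, -0.001, -0.071], "twist": -0.8, "gripper": 1},
    {"slide": [-0.002, -0.001, -0.071], "twist": -0.8, "gripper": 1},
    {"slide": [-0.002, -0.001, -0.071], "twist": -0.8, "gripper": 1},
    {"slide": [-0.002, -0.001, -0.071], "twist": -0.8, "gripper": 1},
    {"slide": [-0.002, -0.001, -0.071], "twist": -0.8, "gripper": 1}
  ]
}}

```text
t: 2.05
ee_pos: [413.6, 335.8, 161.9]
eef_rot: [0.0, 0.295, 0.955, 0.0]
force: [0.5, 0.1, 1.1]
gripper_width: 0.4
gripper_force: 0.0
```

Call:
{"method": "step_arm", "body": {
  "steps": [
    {"slide": [0, 0, 0], "gripper": 1},
    {"slide": [0, 0, 0], "gripper": 1},
    {"slide": [0, 0, 0], "gripper": 1},
    {"slide": [0, 0, 0], "gripper": 1},
    {"slide": [0, 0, 0], "gripper": 1}
  ]
}}

```text
invalid input
```

Call:
{"method": "step_arm", "body": {
  "steps": [
    {"slide": [0, 0, 0], "twist": 0, "gripper": 1},
    {"slide": [0, 0, 0], "twist": 0, "gripper": 1},
    {"slide": [0, 0, 0], "twist": 0, "gripper": 1},
    {"slide": [0, 0, 0], "twist": 0, "gripper": 1},
    {"slide": [0, 0, 0], "twist": 0, "gripper": 1}
  ]
}}

```text
t: 2.55
ee_pos: [413.5, 335.7, 161.6]
eef_rot: [-0.0, 0.295, 0.955, -0.0]
force: [0.4, 0.1, 0.3]
gripper_width: 0.157
gripper_force: 30.0
```

Call:
{"method": "step_arm", "body": {
  "steps": [
    {"slide": [0, 0, 0.02], "twist": 0, "gripper": 1},
    {"slide": [0, 0, 0.04], "twist": 0, "gripper": 1},
    {"slide": [0, 0, 0.06], "twist": 0, "gripper": 1},
    {"slide": [0, 0, 0.06], "twist": 0, "gripper": 1},
    {"slide": [-0.008, 0.006, 0.06], "twist": 0, "gripper": 1},
    {"slide": [-0.017, 0.011, 0.06], "twist": 0, "gripper": 1},
    {"slide": [-0.025, 0.017, 0.06], "twist": 0, "gripper": 1},
    {"slide": [-0.033, 0.023, 0.06], "twist": 0, "gripper": 1},
    {"slide": [-0.041, 0.028, 0.06], "twist": 0, "gripper": 1},
    {"slide": [-0.05, 0.034, 0.06], "twist": 0, "gripper": 1},
    {"slide": [-0.056, 0.038, 0.06], "twist": 0, "gripper": 1},
    {"slide": [-0.062, 0.042, 0.06], "twist": 0, "gripper": 1},
    {"slide": [-0.062, 0.042, 0.06], "twist": 0, "gripper": 1}
  ]
}}

```text
t: 3.85
ee_pos: [350.4, 378.6, 221.8]
eef_rot: [-0.0, 0.294, 0.956, 0.0]
force: [1.0, -0.8, -1.5]
gripper_width: 0.157
gripper_force: 30.0
```

Run:
```python
from h import *
a=shot('scene','s2'); b=shot('side','d2')
cv2.imwrite('pics/v2.png',cv2.hconcat([cv2.resize(a['pixels'][220:320,370:480,::-1],(400,364),interpolation=0),cv2.resize(b['pixels'][90:200,190:310,::-1],(400,364),interpolation=0)]))
```

```text
(no output)
```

View pics/v2.png

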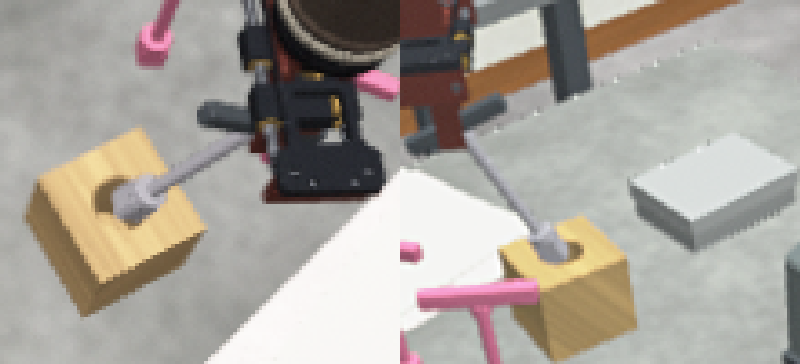

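Call:
{"method": "step_arm", "body": {
  "steps": [
    {"slide": [-0.005, 0.003, 0.03], "twist": 0, "gripper": 1},
    {"slide": [-0.005, 0.003, 0.06], "twist": 0, "gripper": 1},
    {"slide": [0, 0, 0.085], "twist": 0, "gripper": 1},
    {"slide": [0.01, -0.04, 0.085], "twist": 4, "gripper": 1},
    {"slide": [0.02, -0.08, 0.085], "twist": 8, "gripper": 1},
    {"slide": [0.03, -0.12, 0.085], "twist": 12, "gripper": 1},
    {"slide": [0.04, -0.16, 0.085], "twist": 16, "gripper": 1},
    {"slide": [0.05, -0.2, 0.085], "twist": 20, "gripper": 1},
    {"slide": [0.06, -0.24, 0.085], "twist": 24, "gripper": 1},
    {"slide": [0.07, -0.28, 0.085], "twist": 28, "gripper": 1},
    {"slide": [0.085, -0.32, 0.085], "twist": 31.7, "gripper": 1},
    {"slide": [0.095, -0.36, 0.085], "twist": 31.7, "gripper": 1},
    {"slide": [0.105, -0.4, 0.085], "twist": 31.7, "gripper": 1},
    {"slide": [0.1175, -0.429, 0.085], "twist": 31.7, "gripper": 1},
    {"slide": [0.1175, -0.429, 0.085], "twist": 31.7, "gripper": 1},
    {"slide": [0.1175, -0.429, 0.085], "twist": 31.7, "gripper": 1},
    {"slide": [0.1175, -0.429, 0.085], "twist": 31.7, "gripper": 1}
  ]
}}

```text
t: 5.65
ee_pos: [468.7, -50.0, 306.5]
eef_rot: [-0.0, 0.022, 1.0, 0.0]
force: [-0.2, -0.4, -2.6]
gripper_width: 0.157
gripper_force: 30.0
```

Run:
```python
from h import *
a=shot('scene','s3'); b=shot('side','d3')
M=np.array([551.5,-55,149.]); ax=np.array([-.4222,.0184,.9063]); 
for c in (a,b): print(proj(c,[M,M+25*ax,M+195*ax]))
cv2.imwrite('pics/v3.png',cv2.hconcat([cv2.resize(a['pixels'][120:220,250:360,::-1],(400,364),interpolation=0),cv2.resize(b['pixels'][100:210,270:390,::-1],(400,364),interpolation=0)]))
```

```text
[[284.75354306 190.91333926]
 [287.32898259 185.14228537]
 [306.90436799 141.40390431]]
[[356.0660766  183.3185942 ]
 [353.81936908 178.40990783]
 [335.84962114 139.17378333]]
```

View pics/v3.png

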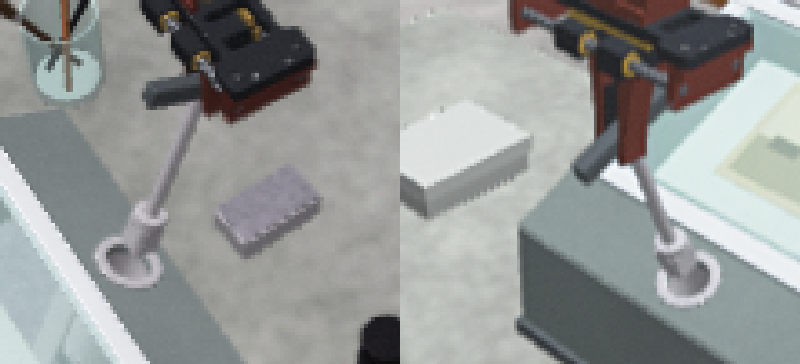

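The key leans with its foot just above the ring in both views, near scene (290,188) and side (352,181). Next I fit the shank axis numerically.

```bash
cat >> h.py <<'E'
def axisline(c,p0,p1,hw=9,thr=6):
    """sub-pixel mid-line of the light violet shank between two guessed pixels"""
    p0,p1=np.array(p0,float),np.array(p1,float); d=(p1-p0)/np.linalg.norm(p1-p0); n=np.array([-d[1],d[0]]); px=c['pixels'].astype(np.float32); out=[];W=[]
    off=np.arange(-hw,hw+.01,.25)
    for s in np.arange(0,np.linalg.norm(p1-p0),1):
        q=(p0+s*d+off[:,None]*n).astype(np.float32); v=cv2.remap(px,q[:,0].copy(),q[:,1].copy(),cv2.INTER_LINEAR).reshape(-1,3)
        w=(v[:,0]+v[:,2])/2-v[:,1]; m=w>thr
        k,l,st,ce=cv2.connectedComponentsWithStats(m.astype(np.uint8).reshape(-1,1))
        if k>1:
            i=1+np.argmax(st[1:,4]); o=off[(l==i).ravel()]; out.append(p0+s*d+o.mean()*n); W.append(np.ptp(o))
    out=np.array(out); W=np.array(W); k=abs(W-np.median(W))<1.2
    vx=cv2.fitLine(out[k].astype(np.float32),cv2.DIST_HUBER,0,.01,.01).ravel(); return vx,W,out
def axis3(a,la,b,lb):
    ns=[]
    for c,l in((a,la),(b,lb)):
        o,r=ray(c,[l[2:]-8*l[:2],l[2:]+8*l[:2]]); n=np.cross(r[0],r[1]); n/=np.linalg.norm(n); ns.append((n,o@n))
    D=np.cross(ns[0][0],ns[1][0]); D/=np.linalg.norm(D); D*=np.sign(D[2]); return D,ns
E
python3 - <<'E'
from h import *
a,b=ld('s3'),ld('d3')
la,W,o=axisline(a,(302.5,153),(293,175)); print(la,W)
lb,W2,o2=axisline(b,(343,152),(349.5,169)); print(lb,W2)
D,ns=axis3(a,la,b,lb); print('axis',D,'want -.4222 .0184 .9063; lean',np.degrees(np.arccos(D[2])))
for z in (149,172,325):
    A=np.array([ns[0][0],ns[1][0],[0,0,1]]); print(z,np.linalg.solve(A,[ns[0][1],ns[1][1],z]))
M=np.array([551.5,-55,149.]); ax=np.array([-.4222,.0184,.9063]); print(M+25*ax,M+195*ax)
print(a['pixels'][164,290:306].tolist())
E
```

```text
return _methods._mean(a, axis=axis, dtype=dtype,
  ret = ret.dtype.type(ret / rcount)
Traceback (most recent call last):
  File "h.py", line 34, in axisline
    vx=cv2.fitLine(out[k].astype(np.float32),cv2.DIST_HUBER,0,.01,.01).ravel(); return vx,W,out
       ~~~~~~~~~~~^^^^^^^^^^^^^^^^^^^^^^^^^^^^^^^^^^^^^^^^^^^^^^^^^^^^
cv2.error: OpenCV(4.12.0) /io/opencv/modules/imgproc/src/linefit.cpp:618: error: (-215:Assertion failed) npoints2 >= 0 || npoints3 >= 0 in function 'fitLine'
```

Run:
```python
from h import *
a,b=ld('s3'),ld('d3')
print(a['pixels'][164,290:306].tolist()); print(b['pixels'][160,336:356].tolist())
```

```text
[[154, 154, 149], [155, 155, 151], [157, 156, 153], [157, 157, 153], [161, 161, 158], [166, 163, 168], [153, 150, 157], [127, 123, 130], [113, 111, 115], [129, 128, 128], [161, 161, 157], [161, 160, 156], [160, 159, 155], [161, 160, 157], [162, 161, 159], [162, 162, 158]]
[[142, 154, 154], [142, 156, 155], [139, 152, 151], [131, 143, 142], [124, 135, 135], [139, 149, 151], [200, 209, 215], [165, 172, 177], [116, 116, 121], [110, 109, 113], [131, 130, 135], [155, 156, 162], [213, 220, 224], [237, 241, 244], [237, 240, 243], [236, 240, 242], [236, 239, 242], [236, 239, 242], [232, 236, 240], [221, 229, 232]]
```

```bash
python3 - <<'E'
s=open('h.py').read()
s=s.replace("w=(v[:,0]+v[:,2])/2-v[:,1]; m=w>thr","m=(v[:,0]-v[:,1]>-4)&(v[:,2]-v[:,0]>-1)&(v.mean(1)<185)")
open('h.py','w').write(s)
E
cat > m.py <<'E'
from h import *
a,b=ld(sys.argv[1]),ld(sys.argv[2]); q=np.array(eval(sys.argv[3]))
la,W,o=axisline(a,q[0],q[1],5); print(la,W)
lb,W2,o2=axisline(b,q[2],q[3],5); print(lb,W2)
D,ns=axis3(a,la,b,lb); print('axis',D,'lean',np.degrees(np.arccos(D[2])))
M=np.array([551.5,-55,149.]); ax=np.array([-.4222,.0184,.9063])
for z in (149,172,325.7):
    A=np.array([ns[0][0],ns[1][0],[0,0,1]]); print(z,np.linalg.solve(A,[ns[0][1],ns[1][1],z]),'want',M+ax*(z-M[2])/ax[2])
E
python3 m.py s3 d3 '[(302.5,153),(293,175),(343,152),(349.5,169)]'
```

```text
[  0.3748321   -0.92709273 297.83667    160.89847   ] [4.25 4.   4.25 3.75 4.   4.   4.   4.   4.   4.5  4.25 4.25 4.   4.
 4.25 4.25 4.   4.5  4.   4.5  3.75 3.75 4.25 4.25]
[  0.37407008   0.92740047 345.54462    160.02014   ] [3.75 3.25 3.25 4.   3.5  3.5  3.5  3.5  3.5  3.75 3.25 3.5  3.25 3.5
 3.75 4.   3.5  3.75 4.75]
axis [-0.39989227  0.00212748  0.91655968] lean 23.571797423824943
149 [548.51384297 -53.86071554 149.        ] want [551.5 -55.  149. ]
172 [538.47901131 -53.80732879 172.        ] want [540.78544632 -54.53304645 172.        ]
325.7 [471.420158   -53.45056606 325.7       ] want [469.18427673 -51.41257862 325.7       ]
```

Call:
{"method": "step_arm", "body": {
  "steps": [
    {"slide": [0.0025, -0.001, 0], "twist": 0, "gripper": 1},
    {"slide": [0.009, -0.0013, -0.0136], "twist": 0, "gripper": 1},
    {"slide": [0.0135, -0.0015, -0.0227], "twist": 0, "gripper": 1},
    {"slide": [0.0174, -0.0017, -0.0317], "twist": 0, "gripper": 1},
    {"slide": [0.0216, -0.0019, -0.0408], "twist": 0, "gripper": 1},
    {"slide": [0.0258, -0.002, -0.0498], "twist": 0, "gripper": 1},
    {"slide": [0.03, -0.0022, -0.0589], "twist": 0, "gripper": 1},
    {"slide": [0.03, -0.0022, -0.0589], "twist": 0, "gripper": 1}
  ]
}}

```text
t: 6.55
ee_pos: [498.7, -53.4, 246.3]
eef_rot: [-0.001, 0.023, 1.0, -0.0]
force: [-0.1, -0.1, -2.7]
gripper_width: 0.156
gripper_force: 30.0
```

Run:
```python
from h import *
s=manip.read_state(); print(s['force'],s['wrist_torque'],s['ee_pos'])
```

```text
[-0.11884209 -0.06954373 -2.65929077] [-0.02133574  0.10755888  0.01018142] [498.73803075 -53.37334134 246.30511946]
```

Call:
{"method": "step_arm", "body": {
  "steps": [
    {"slide": [0.0042, -0.0002, -0.0091], "twist": 0, "gripper": 1},
    {"slide": [0.0084, -0.0004, -0.0181], "twist": 0, "gripper": 1},
    {"slide": [0.0127, -0.0005, -0.0272], "twist": 0, "gripper": 1},
    {"slide": [0.0148, -0.0006, -0.0317], "twist": 0, "gripper": 1},
    {"slide": [0.0169, -0.0007, -0.0363], "twist": 0, "gripper": 1},
    {"slide": [0.019, -0.0008, -0.0408], "twist": 0, "gripper": 1},
    {"slide": [0.019, -0.0008, -0.0408], "twist": 0, "gripper": 1}
  ]
}}

```text
t: 7.25
ee_pos: [517.9, -54.0, 206.3]
eef_rot: [-0.0, 0.023, 1.0, 0.0]
force: [0.6, 1.2, -4.0]
gripper_width: 0.162
gripper_force: 30.0
```

Run:
```python
from h import *
s=manip.read_state(); print(s['force'],s['wrist_torque'],s['ee_pos'])
```

```text
[ 0.55338809  1.21436452 -3.96058132] [0.26718967 0.20431047 0.02860075] [517.85278729 -54.04612227 206.34813571]
```

Call:
{"method": "step_arm", "body": {
  "steps": [
    {"slide": [0.0013, 0.0008, -0.0027], "twist": 0, "gripper": 1},
    {"slide": [0.0025, 0.0008, -0.0054], "twist": 0, "gripper": 1},
    {"slide": [0.0038, 0.0008, -0.0082], "twist": 0, "gripper": 1},
    {"slide": [0.0042, 0.0008, -0.0091], "twist": 0, "gripper": 1},
    {"slide": [0.0042, 0.0008, -0.0091], "twist": 0, "gripper": 1}
  ]
}}

```text
t: 7.75
ee_pos: [522.0, -53.5, 197.6]
eef_rot: [-0.0, 0.023, 1.0, -0.0]
force: [-1.0, 0.2, -4.4]
gripper_width: 0.157
gripper_force: 30.0
```

Run:
```python
from h import *
s=manip.read_state(); print(s['force'],s['wrist_torque'],s['ee_pos'])
```

```text
[-1.0306506   0.20792114 -4.37597662] [ 0.04452011  0.47463631 -0.02640821] [522.04939293 -53.49609381 197.61630288]
```

Call:
{"method": "step_arm", "body": {
  "steps": [
    {"slide": [0.0008, 0, -0.0018], "twist": 0, "gripper": 1},
    {"slide": [0.0017, 0, -0.0036], "twist": 0, "gripper": 1},
    {"slide": [0.0021, 0, -0.0045], "twist": 0, "gripper": 1},
    {"slide": [0.0021, 0, -0.0045], "twist": 0, "gripper": 1}
  ]
}}

```text
t: 8.15
ee_pos: [523.8, -53.7, 195.3]
eef_rot: [-0.0, 0.023, 1.0, 0.001]
force: [-10.6, 1.0, 18.6]
gripper_width: 0.159
gripper_force: 30.0
```

Run:
```python
from h import *
s=manip.read_state(); print(s['force'],s['wrist_torque'],s['ee_pos'])
a=shot('scene','s4'); b=shot('side','d4')
M=np.array([551.5,-55,149.]); ax=np.array([-.4222,.0184,.9063])
for c in (a,b): print(proj(c,[M,M+70*ax]))
cv2.imwrite('pics/v4.png',cv2.hconcat([cv2.resize(a['pixels'][130:220,240:340,::-1],(400,360),interpolation=0),cv2.resize(b['pixels'][110:210,290:400,::-1],(400,364),interpolation=0)[:360]]))
```

```text
[-10.59754716   1.01023473  18.60734986] [ 0.22312181  2.83341723 -0.00651547] [523.77091329 -53.71268035 195.25618434]
[[284.75354306 190.91333926]
 [292.14867759 174.35267855]]
[[356.0660766  183.3185942 ]
 [349.54514943 169.07334565]]
```

View pics/v4.png

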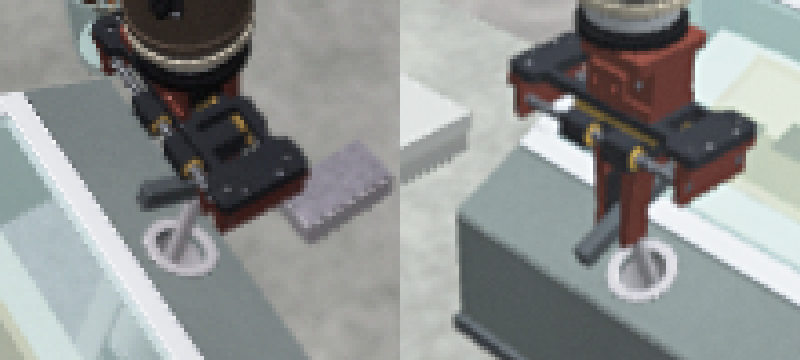

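Call:
{"method": "step_arm", "body": {
  "steps": [
    {"slide": [-0.0008, 0, 0.0015], "twist": 0, "gripper": 1},
    {"slide": [-0.0008, 0, 0.0015], "twist": -5, "gripper": 1},
    {"slide": [-0.0008, 0, 0.0015], "twist": -10, "gripper": 1},
    {"slide": [-0.0008, 0, 0.0015], "twist": -15, "gripper": 1},
    {"slide": [-0.0008, 0, 0.0015], "twist": -20, "gripper": 1},
    {"slide": [-0.0008, 0, 0.0015], "twist": -25, "gripper": 1},
    {"slide": [-0.0008, 0, 0.0015], "twist": -25, "gripper": 1}
  ]
}}

```text
t: 8.95
ee_pos: [524.8, -51.6, 196.1]
eef_rot: [0.001, 0.239, 0.971, 0.002]
force: [-3.1, 4.3, 6.8]
gripper_width: 0.172
gripper_force: 31.1
```

Run:
```python
from h import *
s=manip.read_state(); print(s['force'],s['wrist_torque'],s['ee_pos'],s['gripper_width'])
```

```text
[-3.10729648  4.34733377  6.80353456] [1.53066336 0.46736827 0.31496198] [524.83115057 -51.63616288 196.11177344] 0.17205720511738581
```

Call:
{"method": "step_arm", "body": {
  "steps": [
    {"slide": [0, 0, 0], "twist": -5, "gripper": 1},
    {"slide": [0, 0, 0], "twist": -10, "gripper": 1},
    {"slide": [0, 0, 0], "twist": -15, "gripper": 1},
    {"slide": [0, 0, 0], "twist": -20, "gripper": 1},
    {"slide": [0, 0, 0], "twist": -25, "gripper": 1},
    {"slide": [0, 0, 0], "twist": -30, "gripper": 1},
    {"slide": [0, 0, 0], "twist": -35, "gripper": 1},
    {"slide": [0, 0, 0], "twist": -35, "gripper": 1}
  ]
}}

```text
t: 9.75
ee_pos: [526.1, -51.9, 197.2]
eef_rot: [0.002, 0.52, 0.854, 0.003]
force: [-3.6, 4.4, 14.4]
gripper_width: 0.212
gripper_force: 32.8
```

Run:
```python
from h import *
s=manip.read_state(); print(s['force'],s['wrist_torque'],s['ee_pos'],s['gripper_width'])
```

```text
[-3.60252839  4.43418472 14.37127989] [1.27082289 0.13306978 0.3504731 ] [526.10843917 -51.92630027 197.22607394] 0.21215477319903187
```

Call:
{"method": "step_arm", "body": {
  "steps": [
    {"slide": [0, 0, 0], "twist": -5, "gripper": 1},
    {"slide": [0, 0, 0], "twist": -10, "gripper": 1},
    {"slide": [0, 0, 0], "twist": -15, "gripper": 1},
    {"slide": [0, 0, 0], "twist": -20, "gripper": 1},
    {"slide": [0, 0, 0], "twist": -20, "gripper": 1}
  ]
}}

```text
t: 10.25
ee_pos: [526.4, -52.9, 197.3]
eef_rot: [0.002, 0.661, 0.75, 0.003]
force: [-2.7, 1.2, 14.6]
gripper_width: 0.221
gripper_force: 31.8
```

Run:
```python
from h import *
s=manip.read_state(); print(s['force'],s['wrist_torque'],s['ee_pos'],s['gripper_width'],s['eef_rot'])
```

```text
[-2.6779462   1.17481541 14.56883446] [ 0.47427906 -0.01376145  0.16883714] [526.43628727 -52.86471947 197.30756299] 0.2211230289362328 [0.00208986 0.66089029 0.75047495 0.00264805]
```

Torque shows no stop yet, so I keep turning.

Call:
{"method": "step_arm", "body": {
  "steps": [
    {"slide": [0, 0, 0], "twist": -4, "gripper": 1},
    {"slide": [0, 0, 0], "twist": -8, "gripper": 1},
    {"slide": [0, 0, 0], "twist": -12, "gripper": 1},
    {"slide": [0, 0, 0], "twist": -12, "gripper": 1}
  ]
}}

```text
t: 10.65
ee_pos: [526.4, -53.2, 197.2]
eef_rot: [0.002, 0.735, 0.678, 0.003]
force: [-2.8, 2.1, 12.3]
gripper_width: 0.239
gripper_force: 30.7
```

Run:
```python
from h import *
s=manip.read_state(); print(s['force'],s['wrist_torque'],s['ee_pos'],s['gripper_width'],s['eef_rot'])
a=shot('scene','s5'); b=shot('side','d5')
cv2.imwrite('pics/v5.png',cv2.hconcat([cv2.resize(a['pixels'][130:220,240:340,::-1],(400,360),interpolation=0),cv2.resize(b['pixels'][110:210,290:400,::-1],(400,364),interpolation=0)[:360]]))
```

```text
[-2.78076208  2.14574747 12.29426346] [0.13199764 0.02064724 0.33971207] [526.41945056 -53.20623165 197.19362946] 0.23898554523930848 [0.00203393 0.73534011 0.67769039 0.00255339]
```

View pics/v5.png

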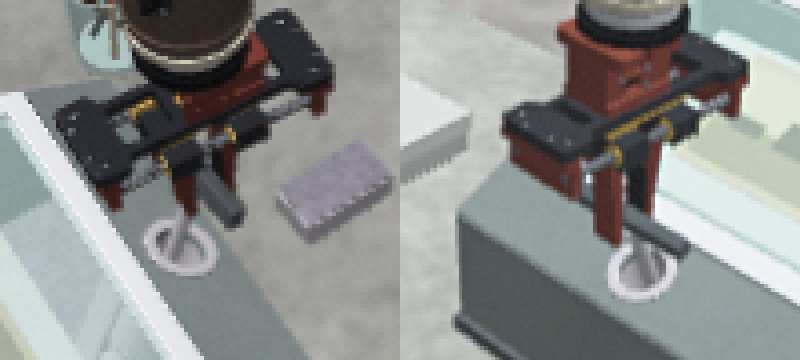

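The bar has turned to run along the showcase's width. Its free ends are visible at scene (300,185) and side (368,178). I push further to confirm the stop.

Call:
{"method": "step_arm", "body": {
  "steps": [
    {"slide": [0, 0, 0], "twist": -4, "gripper": 1},
    {"slide": [0, 0, 0], "twist": -8, "gripper": 1},
    {"slide": [0, 0, 0], "twist": -8, "gripper": 1}
  ]
}}

```text
t: 11.05
ee_pos: [526.5, -53.5, 197.4]
eef_rot: [0.002, 0.781, 0.625, 0.003]
force: [-3.5, 0.5, 16.0]
gripper_width: 0.262
gripper_force: 31.4
```

Run:
```python
from h import *
s=manip.read_state(); print(s['force'],s['wrist_torque'],s['ee_pos'],s['gripper_width'],s['eef_rot'])
a,b=shot('scene','s6'),shot('side','d6')
# dark bar end pixels below/outside the gripper, located at height via depth
for n,c,w in (('scene',a,(285,165,306,190)),('side',b,(344,155,385,182))):
    g=np.mgrid[w[1]:w[3],w[0]:w[2]].reshape(2,-1).T[:,::-1]; P=dep(c,g); px=c['pixels'][g[:,1],g[:,0]].astype(int)
    m=(px.max(1)<100)&(np.ptp(px,1)<16)&(P[:,2]>185)&(P[:,2]<245); Q=P[m]
    print(n,m.sum(),Q.mean(0),Q.min(0),Q.max(0),'heading',cv2.fitLine(Q[:,:2].astype(np.float32),cv2.DIST_HUBER,0,.01,.01).ravel(),cv2.fitLine(g[m].astype(np.float32),cv2.DIST_HUBER,0,.01,.01).ravel())
```

```text
[-3.50689061  0.54562658 15.95878234] [-0.11726545  0.10909638  0.34951547] [526.51322601 -53.5100321  197.40671977] 0.2624256414916522 [0.0020251  0.78079632 0.62477667 0.00266649]
scene 144 [527.81215192 -37.60800697 219.526885  ] [507.38125664 -68.90612022 194.44932014] [545.57975436  -8.6903819  241.63636584] heading [ 5.7086963e-02  9.9836922e-01  5.2852234e+02 -3.4965912e+01] [  0.5160359   0.8565669 293.6856    178.12404  ]
side 98 [525.44333752 -76.63735679 219.71964295] [ 505.96905134 -113.19576623  202.16085577] [540.18066617 -48.75424222 243.46056937] heading [ 4.1378349e-01  9.1037530e-01  5.3027069e+02 -7.1472755e+01] [  0.4464282    0.89481944 357.51242    169.05038   ]
```

Run:
```python
from h import *
a,b=ld('s6'),ld('d6')
E=[]
for n,c,w,sg in (('scene',a,(285,165,306,190),1),('side',b,(344,155,385,182),-1)):
    g=np.mgrid[w[1]:w[3],w[0]:w[2]].reshape(2,-1).T[:,::-1]; P=dep(c,g); px=c['pixels'][g[:,1],g[:,0]].astype(int)
    m=(px.max(1)<100)&(np.ptp(px,1)<16)&(P[:,2]>190)&(P[:,2]<245)&(sg*(P[:,1]+53)>22)
    for y in np.arange(22,60,6):
        k=m&(abs(sg*(P[:,1]+53)-y)<3)
        if k.any(): print(n,y*sg-53,k.sum(),np.median(P[k],0).round(1),P[k].min(0).round(1),P[k].max(0).round(1))
cv2.imwrite('pics/v6.png',cv2.hconcat([cv2.resize(a['pixels'][160:200,275:315,::-1],(400,400),interpolation=2),cv2.resize(b['pixels'][145:185,340:380,::-1],(400,400),interpolation=2)]))
```

```text
scene -31 9 [530.5 -29.9 219.8] [520.5 -30.8 208.9] [534.9 -28.3 223.2]
scene -25 9 [528.7 -25.7 220.4] [519.1 -27.9 211.7] [535.3 -22.3 223.5]
scene -19 13 [529.5 -18.6 222. ] [522.3 -21.7 214.5] [536.3 -16.  226.9]
scene -13 18 [527.8 -12.4 219.3] [520.6 -15.7 209.7] [534.4 -10.5 225.3]
scene -7 2 [528.2  -9.  216.6] [524.7  -9.2 215.7] [531.6  -8.7 217.5]
side -75 4 [516.7 -76.8 214.1] [515.3 -77.4 211. ] [517.6 -75.1 216.5]
side -81 4 [516.5 -81.8 215.7] [515.  -83.3 207.8] [518.6 -79.4 217. ]
side -87 6 [515.6 -87.2 215.4] [514.8 -89.8 208.2] [518.5 -85.3 216.9]
side -93 4 [516.4 -93.  214.3] [515.8 -94.3 212.5] [516.7 -91.2 216.6]
side -99 4 [515.2 -98.8 214.7] [ 514.3 -100.5  212.4] [517.1 -96.4 216.7]
side -105 5 [ 515.4 -104.5  214.8] [ 514.8 -107.4  211.9] [ 516.8 -102.   216.8]
side -111 14 [ 519.7 -111.8  212.9] [ 515.2 -113.2  206.7] [ 528.7 -108.5  216.4]
```

View pics/v6.png

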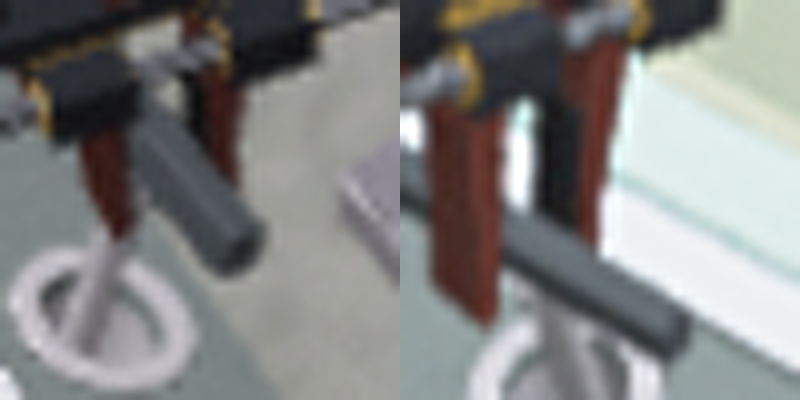

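The bar is about 86 degrees round, which is the 75 degree stop plus the socket's play, so the lock is at its stop. Now I lift the key off the stem within the shaft.

Call:
{"method": "step_arm", "body": {
  "steps": [
    {"slide": [-0.001, 0, 0.002], "twist": 4, "gripper": 1},
    {"slide": [-0.0021, 0.0001, 0.0045], "twist": 8, "gripper": 1},
    {"slide": [-0.0042, 0.0002, 0.0091], "twist": 8, "gripper": 1},
    {"slide": [-0.0063, 0.0003, 0.0136], "twist": 8, "gripper": 1},
    {"slide": [-0.0084, 0.0004, 0.0181], "twist": 8, "gripper": 1},
    {"slide": [-0.0106, 0.0005, 0.0227], "twist": 8, "gripper": 1},
    {"slide": [-0.0127, 0.0006, 0.0272], "twist": 8, "gripper": 1},
    {"slide": [-0.0148, 0.0006, 0.0317], "twist": 8, "gripper": 1},
    {"slide": [-0.0169, 0.0007, 0.0363], "twist": 8, "gripper": 1},
    {"slide": [-0.0169, 0.0007, 0.0363], "twist": 8, "gripper": 1}
  ]
}}

```text
t: 12.15
ee_pos: [506.9, -52.9, 232.0]
eef_rot: [0.0, 0.735, 0.678, 0.001]
force: [1.0, -1.0, -0.5]
gripper_width: 0.206
gripper_force: 30.4
```

```bash
cat > st.py <<'E'
from h import *
s=manip.read_state(); print(s['force'].round(1),s['wrist_torque'].round(2),s['ee_pos'].round(1),s['gripper_width'],s['gripper_force'],s['eef_rot'].round(3),s['t'],np.round(s['qpos'],2))
E
python3 st.py
```

```text
[ 1.  -1.  -0.5] [-0.23 -0.56 -0.04] [506.9 -52.9 232. ] 0.20633542752631057 30.441859625279903 [0.    0.735 0.678 0.001] 12.15 [-0.74  0.27  0.92  1.9  -0.24  1.08  0.19]
```

Call:
{"method": "step_arm", "body": {
  "steps": [
    {"slide": [0, 0, 0], "twist": 6, "gripper": 1},
    {"slide": [0, 0, 0], "twist": 12, "gripper": 1},
    {"slide": [0, 0, 0], "twist": 18, "gripper": 1},
    {"slide": [0, 0, 0], "twist": 24, "gripper": 1},
    {"slide": [0, 0, 0], "twist": 30, "gripper": 1},
    {"slide": [0, 0, 0], "twist": 36, "gripper": 1},
    {"slide": [0, 0, 0], "twist": 42, "gripper": 1},
    {"slide": [0, 0, 0], "twist": 42, "gripper": 1}
  ]
}}

```text
t: 12.95
ee_pos: [506.9, -52.8, 231.4]
eef_rot: [0.0, 0.443, 0.897, 0.0]
force: [1.7, 0.4, -1.3]
gripper_width: 0.199
gripper_force: 30.0
```

```bash
python3 st.py
```

```text
[ 1.7  0.4 -1.3] [-0.08 -0.79 -0.01] [506.9 -52.8 231.4] 0.19923313498339051 29.982072226703167 [0.    0.443 0.897 0.   ] 12.95 [-0.62  0.24  0.76  1.9  -0.19  1.07  0.87]
```

Call:
{"method": "step_arm", "body": {
  "steps": [
    {"slide": [0, 0, 0], "twist": 6, "gripper": 1},
    {"slide": [0, 0, 0], "twist": 12, "gripper": 1},
    {"slide": [0, 0, 0], "twist": 18, "gripper": 1},
    {"slide": [0, 0, 0], "twist": 24, "gripper": 1},
    {"slide": [0, 0, 0], "twist": 30, "gripper": 1},
    {"slide": [0, 0, 0], "twist": 36, "gripper": 1},
    {"slide": [0, 0, 0], "twist": 42, "gripper": 1},
    {"slide": [0, 0, 0], "twist": 48, "gripper": 1},
    {"slide": [0, 0, 0], "twist": 50, "gripper": 1},
    {"slide": [0, 0, 0], "twist": 50, "gripper": 1}
  ]
}}

```text
t: 13.95
ee_pos: [506.3, -52.7, 231.0]
eef_rot: [-0.0, 0.024, 1.0, 0.0]
force: [1.5, -1.0, -2.4]
gripper_width: 0.162
gripper_force: 30.0
```

```bash
python3 st.py
python3 - <<'E'
from h import *
a,b=shot('scene','s7'),shot('side','d7')
for c in (a,b): print(proj(c,[[551.5,-55,149],[506,-53,250]]))
E
```

```text
[ 1.5 -1.  -2.4] [-0.01 -0.45  0.04] [506.3 -52.7 231. ] 0.16200165804627456 29.98185843229294 [-0.     0.024  1.     0.   ] 13.95 [-0.5   0.22  0.6   1.89 -0.14  1.07  1.68]
[[284.75354306 190.91333926]
 [296.33194847 164.18566463]]
[[356.0660766  183.3185942 ]
 [345.74304714 159.6156155 ]]
```

Call:
{"method": "step_arm", "body": {
  "steps": [
    {"slide": [-0.0063, 0.0003, 0.0136], "twist": 0, "gripper": 1},
    {"slide": [-0.0127, 0.0006, 0.0272], "twist": 0, "gripper": 1},
    {"slide": [-0.019, 0.0008, 0.0408], "twist": 0, "gripper": 1},
    {"slide": [-0.0253, 0.0011, 0.0544], "twist": 0, "gripper": 1},
    {"slide": [-0.0317, 0.0014, 0.068], "twist": 0, "gripper": 1},
    {"slide": [-0.038, 0.0017, 0.0816], "twist": 0, "gripper": 1},
    {"slide": [-0.043, 0.0017, 0.0916], "twist": 0, "gripper": 1},
    {"slide": [-0.043, 0.0017, 0.0916], "twist": 0, "gripper": 1},
    {"slide": [-0.043, 0.0017, 0.0916], "twist": 0, "gripper": 1}
  ]
}}

```text
t: 14.95
ee_pos: [463.4, -50.9, 322.8]
eef_rot: [0.0, 0.023, 1.0, 0.0]
force: [-0.2, 0.0, -2.9]
gripper_width: 0.156
gripper_force: 30.0
```

```bash
python3 st.py
python3 - <<'E'
from h import *
a,b=shot('scene','s8'),shot('side','d8')
E
python3 m.py s8 d8 '[(305,149),(295,172),(339,145),(347,163)]'
```

```text
[-0.2  0.  -2.9] [ 0.08  0.08 -0.02] [463.4 -50.9 322.8] 0.155766377747002 29.998737573623657 [0.    0.023 1.    0.   ] 14.95 [-0.56  0.04  0.6   1.84 -0.02  1.27  1.57]
[  0.36542842  -0.9308394  298.777      159.92471   ] [3.75 4.25 4.5  4.   4.25 4.5  4.5  4.25 4.75 4.25 4.5  4.25 4.   4.
 4.   4.   3.5  3.75 4.5  4.25 3.5  3.5  4.25 4.5  4.   4.25]
[  0.34297538   0.9393444  342.38745    154.43764   ] [3.   3.5  3.5  3.   3.5  3.5  3.25 3.75 3.25 3.75 3.75 4.   3.75 3.75
 3.5  3.5  3.75 3.5  3.5  3.75]
axis [-0.35282807  0.03428786  0.93505973] lean 20.762203225664624
149 [537.73292468 -59.15622224 149.        ] want [551.5 -55.  149. ]
172 [529.05428596 -58.31283153 172.        ] want [540.78544632 -54.53304645 172.        ]
325.7 [471.05833944 -52.67678141 325.7       ] want [469.18427673 -51.41257862 325.7       ]
```

Call:
{"method": "step_arm", "body": {
  "steps": [
    {"slide": [-0.01, 0.04, 0.005], "twist": 0, "gripper": 1},
    {"slide": [-0.02, 0.08, 0.005], "twist": -4, "gripper": 1},
    {"slide": [-0.03, 0.12, 0.005], "twist": -8, "gripper": 1},
    {"slide": [-0.04, 0.16, 0.005], "twist": -12, "gripper": 1},
    {"slide": [-0.05, 0.2, 0.005], "twist": -16, "gripper": 1},
    {"slide": [-0.06, 0.24, 0.005], "twist": -20, "gripper": 1},
    {"slide": [-0.07, 0.28, 0.005], "twist": -24, "gripper": 1},
    {"slide": [-0.08, 0.32, 0.005], "twist": -28, "gripper": 1},
    {"slide": [-0.09, 0.36, 0.005], "twist": -31.7, "gripper": 1},
    {"slide": [-0.095, 0.4, 0], "twist": -31.7, "gripper": 1},
    {"slide": [-0.097, 0.422, 0], "twist": -31.7, "gripper": 1},
    {"slide": [-0.097, 0.422, -0.03], "twist": -31.7, "gripper": 1},
    {"slide": [-0.097, 0.422, -0.06], "twist": -31.7, "gripper": 1},
    {"slide": [-0.097, 0.422, -0.07], "twist": -31.7, "gripper": 1},
    {"slide": [-0.097, 0.422, -0.07], "twist": -31.7, "gripper": 1},
    {"slide": [-0.097, 0.422, -0.07], "twist": -31.7, "gripper": 1}
  ]
}}

```text
t: 16.65
ee_pos: [367.1, 371.3, 253.5]
eef_rot: [0.0, 0.295, 0.955, 0.0]
force: [-0.4, 0.1, -2.7]
gripper_width: 0.157
gripper_force: 30.0
```

```bash
python3 st.py
python3 - <<'E'
from h import *
a,b=shot('scene','s9'),shot('side','d9'); w=shot('wrist','w9')
B=np.array([366.4,371.1,271]); 
ax=np.array([-48.1,36.3,159]);ax/=np.linalg.norm(ax)
for c in (a,b,w): print(proj(c,[B-50*ax,B-130*ax,B-170*ax,[414.1,334.9,90]]))
E
```

```text
[-0.4  0.1 -2.7] [0.06 0.07 0.06] [367.1 371.3 253.5] 0.15712761656985713 29.99833434820175 [0.    0.295 0.955 0.   ] 16.65 [-1.02  0.21  0.17  1.81 -0.04  1.13  0.13]
[[428.84263631 256.48581269]
 [412.09740249 267.18389128]
 [404.4056513  272.08003554]
 [403.16338991 274.85880343]]
[[216.95481706 130.52401685]
 [230.44821251 150.49818591]
 [236.78120234 159.86796925]
 [237.71338455 165.47591571]]
[[317.56687559 258.27185594]
 [316.80100072 247.93021629]
 [316.55634606 244.62628535]
 [316.62186275 236.25632169]]
```

```bash
python3 m.py s9 d9 '[(426,258.3),(414,266),(218.5,133),(229,148.3)]' | head -8
python3 - <<'E'
from h import *
a,b=ld('s9'),ld('d9')
la,W,o=axisline(a,(426,258.3),(414,266),5); lb,W2,o2=axisline(b,(218.5,133),(229,148.3),5)
D,ns=axis3(a,la,b,lb)
for z in (90,112.5,272.5): print(z,np.linalg.solve(np.array([ns[0][0],ns[1][0],[0,0,1]]),[ns[0][1],ns[1][1],z]))
# stand hole as the same two cameras see it (start pictures): stand top outline centre
E
```

```text
[  0.84673256  -0.5320188  420.5456     261.2801    ] [4.75 4.5  4.25 4.25 4.25 4.75 4.5  4.75 4.75 4.75 4.75 4.25 3.75 2.5
 2.5 ]
[  0.55706036   0.830472   225.4524     139.7507    ] [4.75 4.5  4.75 5.   5.5  5.   5.25 5.25 5.   4.5  4.75 4.   4.   4.25
 4.75 5.   4.5  5.   5.5 ]
axis [-0.28108394  0.21896628  0.93436908] lean 20.873546133076562
149 [409.21916856 341.50643761 149.        ] want [551.5 -55.  149. ]
172 [402.30013535 346.89641099 172.        ] want [540.78544632 -54.53304645 172.        ]
325.7 [356.06294384 382.91549396 325.7       ] want [469.18427673 -51.41257862 325.7       ]
90 [426.96799289 327.67998417  90.        ]
112.5 [420.19937344 332.95278421 112.5       ]
272.5 [372.06696849 370.44825119 272.5       ]
```

Call:
{"method": "step_arm", "body": {
  "steps": [
    {"slide": [0, 0, -0.012], "twist": 0, "gripper": 1},
    {"slide": [0, 0, -0.024], "twist": 0, "gripper": 1},
    {"slide": [0.002, -0.0015, -0.034], "twist": 0, "gripper": 1},
    {"slide": [0.004, -0.003, -0.042], "twist": 0, "gripper": 1},
    {"slide": [0.004, -0.003, -0.042], "twist": 0, "gripper": 1}
  ]
}}

```text
t: 17.3
ee_pos: [368.3, 372.8, 213.5]
eef_rot: [-0.002, 0.293, 0.956, 0.004]
force: [-11.0, 4.9, 21.1]
gripper_width: 0.156
gripper_force: 30.0
```

```bash
python3 st.py
```

```text
[-11.    4.9  21.1] [ 0.77  2.62 -0.05] [368.3 372.8 213.5] 0.15568169878945762 29.998285174369812 [-0.002  0.293  0.956  0.004] 17.3 [-1.01  0.24  0.16  1.86 -0.05  1.03  0.14]
```

Run:
```python
from h import *
a,b=shot('scene','s10'),shot('side','d10'); w=shot('wrist','w10')
B=np.array([368.3,372.8,232.5]); ax=np.array([-.281,.219,.934])
pa,pb=[proj(c,[B-55*ax,B-120*ax]) for c in (a,b)]
la,W,o=axisline(a,*pa,5); lb,W2,o2=axisline(b,*pb,5); print(W,W2)
D,ns=axis3(a,la,b,lb); print(D,np.degrees(np.arccos(D[2])))
for z in (75,90,232.5): print(z,np.linalg.solve(np.array([ns[0][0],ns[1][0],[0,0,1]]),[ns[0][1],ns[1][1],z]))
cv2.imwrite('pics/v10.png',cv2.hconcat([cv2.resize(a['pixels'][240:310,370:440,::-1],(400,400)),cv2.resize(b['pixels'][120:190,200:270,::-1],(400,400))]))
p=w['pixels'].astype(int); g=np.argwhere((p[...,0]-p[...,2]>30))[:,::-1]; P=dep(w,g); P=P[(abs(P[:,2]-90)<4)&(abs(P[:,0]-416)<70)&(abs(P[:,1]-336)<70)]
print('stand',len(P),cv2.minAreaRect(P[:,:2].astype(np.float32)))
```

```text
[4.5  4.5  4.5  4.75 5.   4.75 4.5  4.5  2.5  1.75 2.25 1.5  2.5  2.
 2.25 2.  ] [3.25 3.5  3.5  4.   2.75 3.   3.25 3.5  3.   3.   5.5  2.75 3.   3.5
 2.75 2.5  2.25 2.25 2.75]
[-0.41302312  0.26110069  0.87248973] 29.250735648395565
75 [429.06843493 331.34087266  75.        ]
90 [421.96766744 335.82976259  90.        ]
232.5 [354.5103763  378.47421691 232.5       ]
stand 2941 ((413.7308044433594, 335.054931640625), (95.50859832763672, 94.90849304199219), 81.30248260498047)
```

Call:
{"method": "step_arm", "body": {
  "steps": [
    {"slide": [-0.006, 0.004, 0.02], "twist": 0, "gripper": 1},
    {"slide": [-0.006, 0.004, 0.045], "twist": 0, "gripper": 1},
    {"slide": [-0.006, 0.004, 0.045], "twist": 0, "gripper": 1},
    {"slide": [-0.006, 0.004, 0.045], "twist": 0, "gripper": 1}
  ]
}}

```text
t: 17.85
ee_pos: [364.5, 371.7, 254.9]
eef_rot: [0.0, 0.295, 0.955, 0.0]
force: [1.2, -0.2, -3.9]
gripper_width: 0.156
gripper_force: 30.0
```

```bash
python3 st.py
python3 - <<'E'
from h import *
a,b=shot('scene','s11'),shot('side','d11'); s=manip.read_state()
B=s['ee_pos']+[0,0,19]; ax=np.array([-.35,.25,.9])
for it in range(2):
    pa,pb=[proj(c,[B-60*ax,B-120*ax]) for c in (a,b)]
    la,W,o=axisline(a,*pa,6); lb,W2,o2=axisline(b,*pb,6); print(W,W2)
    D,ns=axis3(a,la,b,lb); ax=D; A=np.array([ns[0][0],ns[1][0],[0,0,1]])
    q=np.linalg.solve(A,[ns[0][1],ns[1][1],B[2]]); print(D,np.degrees(np.arccos(D[2])),'B cam',q,'B rob',B,'foot rob',B-170*D,'foot cam',q-170*D)
    B=q
E
```

```text
[ 1.2 -0.2 -3.9] [-0.02  0.11 -0.01] [364.5 371.7 254.9] 0.15625833838201167 29.987060129642487 [0.    0.295 0.955 0.   ] 17.85 [-1.03  0.2   0.17  1.81 -0.04  1.13  0.12]
[4.5  5.   4.75 5.   4.5  4.75 4.5  4.25 4.25 4.5  4.25 4.   4.   2.75
 2.5  2.25 2.25] [3.25 3.25 3.   3.5  3.5  3.25 3.5  3.25 3.75 2.75 3.   3.   3.25 2.75
 3.   3.   3.25 3.   3.  ]
[-0.3941402   0.28722221  0.87301598] 29.188969688057917 B cam [352.55711304 379.21339595 273.10524194] B rob [364.13080046 371.23074653 273.10524194] foot rob [431.1346342  322.40297022 124.69252508] foot cam [419.56094677 330.38561964 124.69252508]
[5.25 5.   5.   5.   4.5  5.   4.5  5.25 4.5  4.75 4.25 4.25 4.5  4.5
 4.25 3.75 3.75 2.75] [3.25 4.   3.25 2.75 3.5  3.75 3.25 3.25 3.25 3.   3.75 2.75 3.25 3.25
 3.25 2.75 2.75 3.   3.25]
[-0.38856623  0.28580799  0.87597379] 28.83956627881301 B cam [352.94618062 379.05890222 273.10524194] B rob [352.55711304 379.21339595 273.10524194] foot rob [418.6133715  330.6260379  124.18969757] foot cam [419.00243908 330.47154417 124.18969757]
```

Call:
{"method": "step_arm", "body": {
  "steps": [
    {"slide": [0, 0, -0.012], "twist": 0, "gripper": 1},
    {"slide": [0, 0, -0.024], "twist": 0, "gripper": 1},
    {"slide": [0, 0, -0.032], "twist": 0, "gripper": 1},
    {"slide": [0, 0, -0.036], "twist": 0, "gripper": 1},
    {"slide": [0, 0, -0.036], "twist": 0, "gripper": 1}
  ]
}}

```text
t: 18.45
ee_pos: [364.3, 371.6, 218.7]
eef_rot: [-0.0, 0.295, 0.955, -0.001]
force: [0.2, 0.4, -3.7]
gripper_width: 0.155
gripper_force: 30.0
```

```bash
python3 st.py
python3 - <<'E'
from h import *
a,b=shot('scene','s12'),shot('side','d12')
cv2.imwrite('pics/v12.png',cv2.hconcat([cv2.resize(a['pixels'][240:310,370:440,::-1],(400,400)),cv2.resize(b['pixels'][120:190,200:270,::-1],(400,400))]))
E
```

```text
[ 0.2  0.4 -3.7] [-0.    0.01  0.01] [364.3 371.6 218.7] 0.15516009830125257 29.986780285835266 [-0.     0.295  0.955 -0.001] 18.45 [-1.02  0.24  0.16  1.86 -0.04  1.05  0.13]
```

Call:
{"method": "step_arm", "body": {
  "steps": [
    {"slide": [0, 0, -0.004], "twist": 0, "gripper": 1},
    {"slide": [0.0008, -0.0006, -0.008], "twist": 0, "gripper": 1},
    {"slide": [0.0008, -0.0006, -0.008], "twist": 0, "gripper": 1}
  ]
}}

```text
t: 18.85
ee_pos: [365.1, 371.7, 211.7]
eef_rot: [-0.0, 0.295, 0.956, 0.0]
force: [-1.3, 0.2, -1.9]
gripper_width: 0.159
gripper_force: 30.0
```

```bash
python3 st.py
```

```text
[-1.3  0.2 -1.9] [ 0.19  0.38 -0.03] [365.1 371.7 211.7] 0.1589207347600932 29.992891252040863 [-0.     0.295  0.956  0.   ] 18.85 [-1.02  0.24  0.16  1.87 -0.05  1.03  0.13]
```

Call:
{"method": "step_arm", "body": {
  "steps": [
    {"slide": [0.004, -0.003, -0.001], "twist": 0, "gripper": 1},
    {"slide": [0.008, -0.006, -0.002], "twist": 0, "gripper": 1},
    {"slide": [0.012, -0.008, -0.003], "twist": 0, "gripper": 1},
    {"slide": [0.012, -0.008, -0.003], "twist": 0, "gripper": 1}
  ]
}}

```text
t: 19.25
ee_pos: [378.0, 362.3, 208.3]
eef_rot: [0.0, 0.296, 0.955, -0.001]
force: [-1.6, -0.1, -3.5]
gripper_width: 0.155
gripper_force: 30.0
```

```bash
python3 st.py
cat > ax.py <<'E'
from h import *
n=sys.argv[1]; lean=float(sys.argv[2])
a,b=shot('scene','s'+n),shot('side','d'+n); s=manip.read_state()
B=s['ee_pos']+[0,0,19]+np.array([-.83,.56,0])*float(sys.argv[3]); l=np.radians(lean); ax=np.array([-.83*np.sin(l),.56*np.sin(l),np.cos(l)])
lo,hi=map(float,sys.argv[4:6])
for it in range(2):
    pa,pb=[proj(c,[B-lo*ax,B-hi*ax]) for c in (a,b)]
    la,W,o=axisline(a,*pa,5); lb,W2,o2=axisline(b,*pb,5)
    D,ns=axis3(a,la,b,lb); ax=D; A=np.array([ns[0][0],ns[1][0],[0,0,1]])
    B=np.linalg.solve(A,[ns[0][1],ns[1][1],B[2]])
print(W,W2,D,np.degrees(np.arccos(D[2])),'B cam',B,'grasp',s['ee_pos']+[0,0,19],'foot cam',B-170*D)
print('at rim',np.linalg.solve(A,[ns[0][1],ns[1][1],90]))
E
python3 ax.py 13 25 8 45 105
```

```text
[-1.6 -0.1 -3.5] [-0.03  0.63 -0.07] [378.  362.3 208.3] 0.15509232438361384 29.998002648353577 [ 0.     0.296  0.955 -0.001] 19.25 [-1.    0.25  0.17  1.87 -0.05  1.03  0.16]
[1.25 0.75 1.5  2.75 4.25 4.75 4.5  4.75 4.25 4.5  3.25 2.25 2.25 2.
 2.25 1.5  2.25] [5.5  3.   3.   3.5  4.25 5.5  5.5  5.5  4.75 4.5  5.5  5.75 5.25 4.75
 4.75 5.   4.75 4.25] [-0.39311256  0.10045942  0.91398601] 23.937865504458095 B cam [362.48874103 357.9242837  227.43675343] grasp [377.66858979 362.81250274 227.43675343] foot cam [429.31787633 340.84618271  72.05913232]
at rim [421.60136821 342.8181266   90.        ]
```

Call:
{"method": "step_arm", "body": {
  "steps": [
    {"slide": [0.006, -0.004, 0], "twist": 0, "gripper": 1},
    {"slide": [0.012, -0.009, 0], "twist": 0, "gripper": 1},
    {"slide": [0.018, -0.013, 0], "twist": 0, "gripper": 1},
    {"slide": [0.024, -0.018, 0], "twist": 0, "gripper": 1},
    {"slide": [0.024, -0.018, 0], "twist": 0, "gripper": 1}
  ]
}}

```text
t: 19.85
ee_pos: [402.7, 344.3, 208.8]
eef_rot: [0.0, 0.296, 0.955, 0.0]
force: [-1.1, -0.4, -3.7]
gripper_width: 0.161
gripper_force: 30.0
```

```bash
python3 st.py; python3 ax.py 14 12 8 40 115
```

```text
[-1.1 -0.4 -3.7] [ 0.09  0.36 -0.01] [402.7 344.3 208.8] 0.16095540509699394 29.99945640563965 [0.    0.296 0.955 0.   ] 19.85 [-0.95  0.26  0.19  1.86 -0.06  1.03  0.23]
[ 4.75 10.    8.25  6.5   5.5   0.75  2.25  2.5   1.75  1.75  1.5   1.5
  2.    1.75  2.5 ] [4.75 4.5  4.75 4.   4.5  5.5  4.75 5.   5.   5.25 6.   4.75 5.25 4.75
 4.75 5.   5.75 5.   5.   4.5  3.5  1.75] [-0.20054783  0.14177302  0.96937143] 14.217254088424262 B cam [389.67934962 354.24223948 227.70380102] grasp [402.02767726 344.92783386 227.70380102] foot cam [423.77248134 330.14082587  62.91065725]
at rim [418.16811875 334.10271069  90.        ]
```

Call:
{"method": "step_arm", "body": {
  "steps": [
    {"slide": [0.006, -0.004, 0], "twist": 0, "gripper": 1},
    {"slide": [0.012, -0.009, 0], "twist": 0, "gripper": 1},
    {"slide": [0.018, -0.013, 0], "twist": 0, "gripper": 1},
    {"slide": [0.024, -0.017, 0], "twist": 0, "gripper": 1},
    {"slide": [0.029, -0.021, 0], "twist": 0, "gripper": 1},
    {"slide": [0.029, -0.021, 0], "twist": 0, "gripper": 1}
  ]
}}

```text
t: 20.55
ee_pos: [431.4, 323.5, 208.7]
eef_rot: [0.0, 0.296, 0.955, -0.0]
force: [-0.9, 0.8, -2.9]
gripper_width: 0.15
gripper_force: 30.0
```

```bash
python3 st.py; python3 ax.py 15 0 12 35 115
```

```text
[-0.9  0.8 -2.9] [0.12 0.39 0.05] [431.4 323.5 208.7] 0.15030067046843473 29.999390244483948 [ 0.     0.296  0.955 -0.   ] 20.55 [-0.9   0.28  0.21  1.83 -0.06  1.04  0.3 ]
[ 3.    3.5   9.25  8.75  8.5  10.   10.   10.    9.75  9.25  8.75  8.25
  8.25  7.75  7.  ] [4.75 5.   5.5  5.25 4.75 5.25 5.5  6.   5.25 5.25 5.25 4.5  4.25 4.5
 5.   5.25 4.75 4.25 2.75 2.   1.5 ] [-0.07911235 -0.080131    0.9936399 ] 6.465467157249395 B cam [414.68156549 330.2082166  227.68873799] grasp [430.79335652 323.98001581 227.68873799] foot cam [428.13066542 343.83048602  58.76995429]
at rim [425.64416868 341.31197335  90.        ]
```

```bash
cat > lean.py <<'E'
from h import *
b=shot('side'); w=shot('wrist'); s=manip.read_state(); off=float(sys.argv[1])
G=s['ee_pos']+[0,0,19]; B=G+np.array([-.83,.56,0])*off; d=np.array([-.83,.56,0])
p=proj(b,[B-[0,0,35],B-[0,0,110]]); lb,W,o=axisline(b,*p,6)
oo,r=ray(b,[lb[2:]-8*lb[:2],lb[2:]+8*lb[:2]]); n=np.cross(r[0],r[1]); print(W,'side lean toward d',np.degrees(np.arctan(-n[2]/(n@d))))
# shank offset along d at bar height, side view
t=-((G-oo)@n)/(n@d); print('shank offset d from grasp',t)
g=np.mgrid[100:330,300:335].reshape(2,-1).T[:,::-1]; P=dep(w,g); px=w['pixels'][g[:,1],g[:,0]].astype(int)
Q=P-G; m=(px.max(1)<120)&(np.ptp(px,1)<22)&(abs(Q@[.56,.83,0])<9)&(abs(Q[:,2])<40)&(abs(Q@d)<70); Q=Q[m]; u=Q@d
for k in np.arange(-70,71,10):
    i=abs(u-k)<5
    if i.sum()>3: print(k,i.sum(),np.percentile(Q[i,2],[10,50,90]).round(1))
E
python3 lean.py 12
```

```text
[4.5  5.   4.5  5.5  5.25 5.25 5.   4.75 4.75 5.   6.   5.   4.75 4.75
 4.75 4.5  4.25 4.25 3.   2.   1.25] side lean toward d 2.2777950252624115
shank offset d from grasp 17.872158893698185
-20 73 [14.2 16.  16.7]
-10 500 [14.9 16.  16.9]
0 607 [14.6 15.8 27.8]
10 742 [13.8 15.5 30.7]
20 573 [13.7 14.9 15.8]
30 586 [13.4 14.5 15.3]
40 620 [13.2 14.2 15. ]
50 655 [12.8 13.8 14.7]
60 690 [12.5 13.5 14.3]
70 331 [ 9.7 12.5 13.8]
```

Call:
{"method": "step_arm", "body": {
  "steps": [
    {"slide": [0, 0, -0.01], "twist": 0, "gripper": 1},
    {"slide": [0, 0, -0.02], "twist": 0, "gripper": 1},
    {"slide": [0, 0, -0.03], "twist": 0, "gripper": 1},
    {"slide": [0, 0, -0.04], "twist": 0, "gripper": 1},
    {"slide": [0, 0, -0.046], "twist": 0, "gripper": 1},
    {"slide": [0, 0, -0.046], "twist": 0, "gripper": 1}
  ]
}}

```text
t: 21.35
ee_pos: [429.9, 323.9, 161.5]
eef_rot: [-0.0, 0.295, 0.955, -0.001]
force: [-0.1, 0.2, -2.4]
gripper_width: 0.155
gripper_force: 30.0
```

```bash
python3 st.py
```

```text
[-0.1  0.2 -2.4] [ 0.01 -0.04  0.03] [429.9 323.9 161.5] 0.15482202600772324 29.99940186738968 [-0.     0.295  0.955 -0.001] 21.35 [-0.9   0.33  0.2   1.89 -0.08  0.93  0.31]
```

Call:
{"method": "step_arm", "body": {
  "steps": [
    {"slide": [0, 0, -0.002], "twist": 0, "gripper": 1},
    {"slide": [0, 0, -0.004], "twist": 0, "gripper": 1},
    {"slide": [0, 0, -0.005], "twist": 0, "gripper": 1},
    {"slide": [0, 0, -0.005], "twist": 0, "gripper": 1}
  ]
}}

```text
t: 21.75
ee_pos: [430.4, 324.4, 157.8]
eef_rot: [0.0, 0.295, 0.955, 0.0]
force: [-0.6, -0.7, -2.9]
gripper_width: 0.158
gripper_force: 30.0
```

```bash
python3 st.py; python3 lean.py 17
```

```text
[-0.6 -0.7 -2.9] [-0.03 -0.02  0.  ] [430.4 324.4 157.8] 0.15803978687650705 29.999382197856903 [0.    0.295 0.955 0.   ] 21.75 [-0.89  0.33  0.2   1.89 -0.08  0.92  0.31]
[4.75 5.75 4.25 4.5  4.   2.   1.25 1.5  1.75 1.5  1.25 1.5  2.   2.
 2.   2.   1.75] side lean toward d 2.280038096407833
shank offset d from grasp 17.94655573552682
-20 69 [14.1 15.8 16.6]
-10 508 [14.8 16.  16.9]
0 596 [14.6 15.8 28. ]
10 742 [13.8 15.5 30.8]
20 573 [13.6 14.9 15.7]
30 585 [13.4 14.5 15.4]
40 620 [13.2 14.2 15. ]
50 663 [12.7 13.8 14.6]
60 692 [12.5 13.5 14.4]
70 331 [10.1 12.6 13.9]
```

Call:
{"method": "step_arm", "body": {
  "steps": [
    {"slide": [0, 0, -0.001], "twist": 0, "gripper": 1},
    {"slide": [0, 0, -0.002], "twist": 0, "gripper": 1},
    {"slide": [0, 0, -0.003], "twist": 0, "gripper": 1},
    {"slide": [0, 0, -0.003], "twist": 0, "gripper": 1}
  ]
}}

```text
t: 22.25
ee_pos: [430.3, 324.3, 154.6]
eef_rot: [-0.0, 0.295, 0.955, -0.0]
force: [-1.0, -0.3, -2.8]
gripper_width: 0.157
gripper_force: 30.0
```

```bash
python3 st.py
```

```text
[-1.  -0.3 -2.8] [-0.01  0.01  0.02] [430.3 324.3 154.6] 0.15744446171179677 29.999493062496185 [-0.     0.295  0.955 -0.   ] 22.25 [-0.89  0.34  0.2   1.89 -0.08  0.92  0.31]
```

Call:
{"method": "step_arm", "body": {
  "steps": [
    {"slide": [0, 0, -0.001], "twist": 0, "gripper": 1},
    {"slide": [0, 0, -0.002], "twist": 0, "gripper": 1},
    {"slide": [0, 0, -0.002], "twist": 0, "gripper": 1}
  ]
}}

```text
t: 22.55
ee_pos: [430.9, 324.5, 153.4]
eef_rot: [0.0, 0.295, 0.955, 0.0]
force: [-0.5, -0.9, 3.9]
gripper_width: 0.159
gripper_force: 30.0
```

```bash
python3 st.py
```

```text
[-0.5 -0.9  3.9] [-0.36  0.19 -0.  ] [430.9 324.5 153.4] 0.1588469419788621 30.0005042552948 [0.    0.295 0.955 0.   ] 22.55 [-0.89  0.34  0.2   1.9  -0.08  0.91  0.31]
```

Call:
{"method": "step_arm", "body": {
  "steps": [
    {"slide": [0, 0, 0], "twist": 0, "gripper": 0.75},
    {"slide": [0, 0, 0], "twist": 0, "gripper": 0.7},
    {"slide": [0, 0, 0], "twist": 0, "gripper": 0.6},
    {"slide": [0, 0, 0], "twist": 0, "gripper": 0.4},
    {"slide": [0, 0, 0], "twist": 0, "gripper": 0.4},
    {"slide": [0, 0, 0], "twist": 0, "gripper": 0.4},
    {"slide": [0, 0, 0], "twist": 0, "gripper": 0.4},
    {"slide": [0, 0, 0], "twist": 0, "gripper": 0.4},
    {"slide": [0, 0, 0], "twist": 0, "gripper": 0.4}
  ]
}}

```text
t: 23.45
ee_pos: [430.4, 324.4, 152.8]
eef_rot: [0.0, 0.295, 0.955, 0.0]
force: [0.3, 0.9, -0.1]
gripper_width: 0.6
gripper_force: 0.0
```

```bash
python3 st.py; python3 lean.py 17
```

```text
[ 0.3  0.9 -0.1] [-0.03  0.    0.01] [430.4 324.4 152.8] 0.6001030299655646 0.0 [0.    0.295 0.955 0.   ] 23.45 [-0.89  0.34  0.2   1.9  -0.08  0.91  0.31]
[0.   0.5  3.   2.5  2.   1.25 1.25 1.25 1.5  1.75 2.   2.   2.   2.
 2.25 0.  ] side lean toward d -0.7020591354069209
shank offset d from grasp 9.56913004177045
-20 95 [13.5 15.4 16.1]
-10 476 [14.3 15.5 16.3]
0 509 [14.2 15.6 16.4]
10 546 [14.1 15.5 16.3]
20 577 [14.1 15.5 16.3]
30 593 [14.5 15.6 16.4]
40 643 [14.4 15.6 16.3]
50 687 [14.4 15.5 16.4]
60 681 [ 8.7 15.  16.2]
```

Call:
{"method": "step_arm", "body": {
  "steps": [
    {"slide": [0, 0, 0], "twist": 0, "gripper": 0},
    {"slide": [0, 0, 0], "twist": 0, "gripper": 0},
    {"slide": [0, 0, 0], "twist": 0, "gripper": 0},
    {"slide": [0, 0, 0], "twist": 0, "gripper": 0},
    {"slide": [0, 0, 0.03], "twist": 0, "gripper": 0},
    {"slide": [0, 0, 0.06], "twist": 0, "gripper": 0},
    {"slide": [0, 0, 0.08], "twist": 0, "gripper": 0},
    {"slide": [0, 0, 0.08], "twist": 0, "gripper": 0},
    {"slide": [0, 0, 0.08], "twist": 0, "gripper": 0},
    {"slide": [0, 0, 0.08], "twist": 0, "gripper": 0}
  ]
}}

```text
t: 24.55
ee_pos: [429.8, 324.0, 231.6]
eef_rot: [-0.0, 0.295, 0.955, -0.001]
force: [0.4, 0.1, -0.2]
gripper_width: 0.997
gripper_force: 0.0
```

```bash
python3 st.py
python3 - <<'E'
from h import *
c=shot('wrist','w20'); g=np.mgrid[60:330,200:440].reshape(2,-1).T[:,::-1]; P=dep(c,g); px=c['pixels'][g[:,1],g[:,0]].astype(int)
m=(px.max(1)<120)&(np.ptp(px,1)<22)&(P[:,2]>182)&(P[:,2]<194)&(abs(P[:,0]-414)<70)&(abs(P[:,1]-335)<70); Q=P[m]
print(m.sum(),cv2.minAreaRect(Q[:,:2].astype(np.float32)),np.percentile(Q[:,2],[2,50,98]))
a=ld('scene0'); b=shot('scene','s20')
for n,w in (('loupe',(340,200,372,230)),('weight',(305,162,342,192)),('box',(305,310,385,385)),('jar',(245,85,290,152))):
    d=abs(a['pixels'][w[1]:w[3],w[0]:w[2]].astype(int)-b['pixels'][w[1]:w[3],w[0]:w[2]]).max(2); print(n,(d>40).sum())
E
```

```text
[ 0.4  0.1 -0.2] [ 0.    0.02 -0.03] [429.8 324.  231.6] 0.9969932679463858 0.0 [-0.     0.295  0.955 -0.001] 24.55 [-0.91  0.25  0.21  1.81 -0.06  1.09  0.29]
2439 ((419.9981994628906, 331.1065368652344), (13.753478050231934, 98.74137878417969), 56.25849533081055) [184.84796103 187.27378226 188.76459959]
loupe 0
weight 0
box 0
jar 0
```

```bash
python3 -c "
from plant import manip
print(manip.hand_in())"
```

```text
the job is handed in; nothing more can be done
None
```

I turned the lock to its stop, set the key back upright on its stand's floor about 7 mm off centre, and handed in at about 25 s with the jar, loupe, weight and box unmoved. The lock angle is inferred from the key bar's turn (about 86°, against the 75° stop plus socket play); I could not see the stem itself.

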